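# Close a jar rack's keeper bar and lock it with the quick-release pin

### The arm

A 7-joint arm with a two-finger parallel gripper is mounted at the origin on a cart in front of the work surface, level with it; the furniture and walls round the work are solid. World frame = base frame: x ahead of the robot, y to its left, z up, the work surface at z = 0. Lengths are in m, angles in degrees, forces in N, time in s.
With the tool pointing down it reaches from about 0.375 to 0.925 m from the base axis. Payload 3.1 kg.
Tool frame: the origin (TCP) lies between the finger pads; the fingertips stand 11 mm ahead of it and the grasp point (between the pads) lies 8 mm behind it; z points along the fingers, y is the direction in which the jaws open and shut (so a half turn about z gives the same grasp; the last joint's range is limited). The gripper opens to 85 mm and grips with 20 to 120 N. Pads are 22 mm wide; open, the fingers measure 114 mm over their backs; the gripper's body (76 mm by 85 mm) begins 54 mm behind the grasp point. The pads swing forward as they close: fully open they stand 13 mm farther back than shut.
Start: joints at [63.954, 21.939, 2.515, 91.553, -1.026, 66.532, -2.859], TCP at [0.227, -0.609, 0.205] pointing down, gripper open.
Joint ranges: [-149.38, 149.38], [-23.57, 123.04], [-84.95, 90], [0, 143.3], [-89.99, 269.99], [3.08, 112.72], [-163.45, 163.45]. Speed limits (degrees/s): [159.86, 159.86, 180, 180, 180, 180, 180].

### API

Orientations are given as a 3x3 rotation matrix whose columns are the frame's x, y, z axes.
In Python, from station import env gives the robot as it stands.
- The arm moves only by the tool play_rows, never from a script. Its argument "increments" is text: rows parted by semicolons, each of 7 numbers parted by spaces: the opening, from 0 (shut) to 1 (fully open), then the shift along the tool's x, y, z in m, then the turn, a rotation vector about the tool's x, y, z in rad. A call has 1 to 12 rows; each row is the pose to reach, as a shift and turn from the pose measured when the call began, along the tool's axes at that moment; what a row does not reach only later rows make up. A row lasts 1/12 s, in which the tool goes at most 41.7 mm and 7.16 degrees, less where a joint would pass 70% of its speed; a pose out of reach is approached as far as the arm can. A call with a gripper value outside its range is refused whole. The fingers move at their own pace and stop on an object; "force" is the grip in N (left out, the last holds). Time passes only in rows, so rows that repeat a pose let the fingers close. It gives the time, the measured TCP pose, the force and the opening at its end, in the units of the state.
- env.state(): the state, without advancing time (a new reading comes with each control period).
- env.grab_frame(name): name is "side" or "top"; returns a dict with "img" (420x560x3 uint8, red, green, blue), "intrinsics" (3x3 intrinsics, pixels), "eye" and "attitude" of the camera in the world. Camera axes: x right, y up, looking along -z (the intrinsics and any distortion apply to the point x, -y, -z); pixel columns grow to the right and rows downward; lengths in m; the calibration is good to about 2 mm. A picture is of the moment at which its call begins. There is no depth.
- env.job_done(): hands the job in, once; it reports no verdict.
Trained networks look in a picture, given as the dict that the camera call returned (one of the last four; its "shot" number tells which), for a name from the list of things; names that differ only in an ending like _2 or _b are one class to them, and where a whole thing is asked for, a point or a joint stands for the part that bears it (a point fixed in the world has none). Each returns a list of dicts, best first, with "conf" (0 to 1); they miss things now and then, are a little off and sometimes report something else, mostly with a low value. They report only what shows in the picture. A call takes as long as a camera call.
- env.outline_of(target, picture): "mask" (420x560 bool, what is visible of it) and "at" ([column, row] in pixels, amid what is visible of it).
The state is a dict: "time": time; "qpos": joint angles; "dq": joint speeds; "joint_torque": joint torques, N m; "eef_pos": TCP position; "ee_rot": TCP orientation; "ft_force": force on the tool from outside, world axes, zero at the start; "moment": the same for the moment, N m; "finger_gap": finger opening in m.
Only numpy, scipy, OpenCV 4.12 (cv2) and the standard library are available. Lean on these libraries where they do the work, as an engineer would, in place of code of your own. Each camera call takes 0.05 s, during which the arm holds its last target.

### The job

Make the jar rack ready for the shaker: swing its keeper bar over the three jars until it stops in the fork, then take the longer of the two quick-release pins from the pin block, set it upright in the hole on top of the fork, and push it fully home by its button, through the bar and both fork plates. Let go, so that the button springs back and the balls lock the pin under the fork. Feel your way and never force the pin (about 30 N is too much), and leave the jars and the short pin standing where they are.

Things in the scene. Friction and masses are not known exactly. Their poses are not given: they have to be found in the camera images.
- rack: Aluminium jar rack, fixed on the table. Sizes in mm. Origin: table level, centre of its base plate (90 along x, 262 along y, top 16 high); z up; at yaw 0 x points away from the robot. Three jars stand in a white insert along y. Pivot post at y = +92.5, C-shaped fork at y = -100: open towards -x, upright web and column behind its plates (x = +18 to +43, up to 108 high).
- fork_hole (a point): Nominal centre of the fork's 17.4 vertical hole, on top of its upper plate, 97 above the table. The fork is clamped to its column by hand: hole and plates really stand up to 4 higher or lower and up to 9 to either side along the rack's y; this is not measured, so feel for it. Two level plates, 36 x 36, 10 thick (nominal height 57 to 67, 87 to 97), free space below.
- keeper_bar (a joint): Angle of the steel keeper bar on its pivot post, rad. 0: closed, over the jars and between the fork plates, holes in line. Grows as it swings level out to the -x side of the rack; starts at 0.33 to 0.57. Stiff pivot (0.25 N m), stays where left; stop 0.004 past closed. Bar 30 wide, height 72 to 82.
- bar_knob (a point): Top centre of the black grip knob on the bar's free end: up to 19 across, rising 30 from the bar's top face (82 to 112 above the table), 237.5 from the pivot axis, 45 beyond the pin hole. It can be pushed, or grasped from above.
- bar_hole (a point): Centre of the bar's pin slot (18 wide, 38 along the bar), on the bar's top face, 192.5 from the pivot axis; straight under the fork's nominal hole when the bar is closed.
- long_pin: Long quick-release (ball-lock) pin, 0.17 kg. Origin: centre of the handle's underside; z runs up the pin to the button. Black grooved handle 28 across, 28 high, with a 32 flange at its foot; steel shank 16 across along -z. Starts upright in the pin block, standing on its balls, origin 51 above the block's top. Set in the fork's hole it stands alone likewise, origin 51 above the upper plate.
- pin_nose (a point): Tip of the long pin's nose, 58.3 below its origin; 10 across, tapering out to the 16 shank over 6. Four steel balls, centres 11 above the tip, stand out to 21 across, too wide for the holes, and draw in only as the button is pressed fully. Pin home: origin 3.3 or less (3.0: washer solid) above the fork's upper plate; the balls are then below the lower plate and spring out. Locked, the origin is about 4 above it.
- pin_washer_face (a point): Underside of the black sprung washer (25 across) under the long pin's handle, 5 below the pin's origin when free. Landing on the fork it yields up to 2 (3 N at first, 6 N at the end, then solid); it must yield 1.7 before the balls are through, and keeps the locked pin from rattling.
- button_top (a point): Top centre of the long pin's round steel button, 16 across; when out it stands 7 above the handle, 35 above the pin's origin.
- pin_button (a joint): Travel of that button, m: 0 out, 0.005 fully in. 2 N starts it, 5.6 N presses it fully; springs out when let go, but stays in while the balls are inside the holes. Driving the pin home by its button takes 8 to 15 N in all.
- short_pin: Short quick-release pin beside it in the block: same handle and origin, but its balls are 27.3 below the origin, so it stands 20 lower. To be left.
- pin_block: Grey plastic pin block, 60 x 130 x 34 high, fixed. Origin: centre of its underside; the pins stand in holes at y = +35 and y = -35 (either pin in either hole).
- jar_0: Screw-top sample jar, 40 across, 52 high, in the rack at y = -46; origin at its underside, 16 above the table. The closed bar passes 4 above the lids.
- jar_1: Same jar, at y = 0.
- jar_2: Same jar, at y = +46.

How it is judged:
By the outcome, as a careful person would: the job done as asked, in the order asked, and still so for the second after the job is handed in, with the robot touching nothing.
It also fails if it takes over 64 s, if anything falls off the work surface, if the arm or the gripper's body presses on something with over 40 N, if the wrist force passes 120 N, or if a joint passes its speed limit or range.

## Working session

There is one attempt and no reset: what is moved stays moved. The work goes in short steps, Python scripts to look and compute and a tool call to move; the robot and the scene stay as the last step left them, time stands still between calls to the robot, and variables do not carry over. Pictures are saved under pics/ and viewed, and the job is handed in when it is done.

Besides the shell and the picture viewer there is one more tool, called after "Call:" by a JSON object that holds its "method" and its "body", one argument or row to a line. play_rows: Moves the arm, as the interface text tells. Its arguments: {"type":"object","properties":{"increments":{"type":"string"},"force":{"type":"number"}},"required":["increments"]}

```bash
ls; mkdir -p pics; python3 - <<'E'
from station import env
import cv2,numpy as np
s=env.state()
for k,v in s.items(): print(k,np.round(v,4).tolist())
for n in("side","top"):
    f=env.grab_frame(n); cv2.imwrite(f"pics/{n}0.png",f["img"][:,:,::-1]); print(n,f["intrinsics"],f["eye"],f["attitude"],[k for k in f])
    for t in("rack","keeper_bar","bar_knob","long_pin","short_pin","pin_block","button_top","jar_0","bar_hole"):
        try:
            print(t,[(round(o["conf"],2),np.round(o["at"],1).tolist(),int(o["mask"].sum())) for o in env.outline_of(t,f)][:3])
        except Exception as e: print(t,e)
E
```

```text
pics
time 0.0
qpos [63.953, 21.9934, 2.511, 91.6499, -1.0252, 66.5324, -2.8579]
dq [-0.0777, -0.0077, 0.0604, 0.0239, -0.0582, 0.0284, 0.0928]
joint_torque [0.0007, -43.3456, 1.0247, -24.9508, 0.0105, 0.0114, -0.0]
eef_pos [0.2267, -0.6081, 0.2034]
ee_rot [[0.937, 0.3494, -0.0011], [0.3494, -0.937, 0.0024], [-0.0001, -0.0027, -1.0]]
ft_force [-0.6741, 0.4244, 0.2919]
moment [0.024, 0.0495, 0.0227]
finger_gap 0.0856
side [[396.01142934   0.         275.98287663]
 [  0.         396.01142934 208.64940166]
 [  0.           0.           1.        ]] [ 0.47128157 -0.85225679  0.50999055] [[ 0.99890067 -0.0050211  -0.04660737]
 [-0.03897517  0.46346859 -0.88525579]
 [ 0.02604601  0.88609912  0.46276338]] ['img', 'intrinsics', 'eye', 'attitude', 'shot']
rack [(0.84, [297.8, 214.4], 2762)]
keeper_bar [(0.69, [271.3, 198.0], 891)]
bar_knob [(0.62, [275.4, 198.6], 931)]
long_pin [(0.83, [246.6, 274.0], 563), (0.51, [259.9, 304.9], 623)]
short_pin [(0.81, [258.2, 308.4], 487)]
pin_block [(0.71, [250.3, 326.8], 2157)]
button_top [(0.65, [245.7, 261.5], 78)]
jar_0 [(0.53, [309.4, 198.1], 65)]
bar_hole [(0.86, [274.4, 201.0], 884), (0.61, [247.4, 259.4], 62)]
top [[448.20797072   0.         280.43653012]
 [  0.         448.20797072 210.79987231]
 [  0.           0.           1.        ]] [ 0.46076187 -0.0914871   1.05275764] [[ 0.00392669  0.99690768 -0.07848355]
 [-0.99998429  0.00422841  0.00367848]
 [ 0.00399896  0.07846788  0.99690862]] ['img', 'intrinsics', 'eye', 'attitude', 'shot']
rack [(0.97, [231.1, 195.4], 4170)]
keeper_bar [(0.57, [222.3, 218.0], 1464)]
bar_knob [(0.9, [223.0, 217.3], 1403)]
long_pin [(0.7, [372.4, 247.0], 210)]
short_pin [(0.44, [400.3, 243.9], 147)]
pin_block [(0.59, [378.4, 243.4], 1145)]
button_top [(0.37, [373.9, 250.3], 23)]
jar_0 [(0.72, [224.4, 187.6], 291), (0.52, [245.4, 192.5], 278)]
bar_hole [(0.58, [219.7, 212.8], 1432)]
```

```bash
python3 - <<'E'
import cv2
a=cv2.imread("pics/top0.png"); cv2.imwrite("pics/top0z.png",cv2.resize(a[130:300,150:430],None,fx=2.85,fy=2.85,interpolation=cv2.INTER_CUBIC))
a=cv2.imread("pics/side0.png"); cv2.imwrite("pics/side0z.png",cv2.resize(a[150:370,180:400],None,fx=2.7,fy=2.7,interpolation=cv2.INTER_CUBIC))
E
```

```text
(no output)
```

View pics/top0.png

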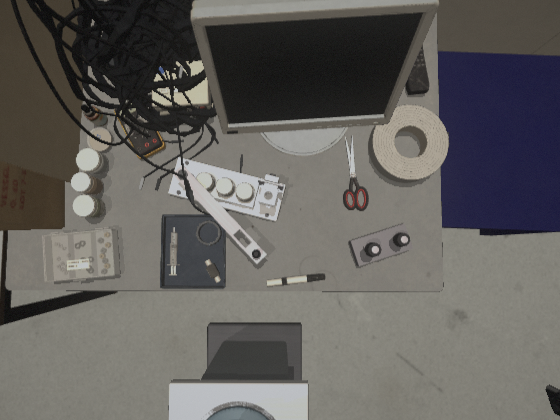

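View pics/top0z.png

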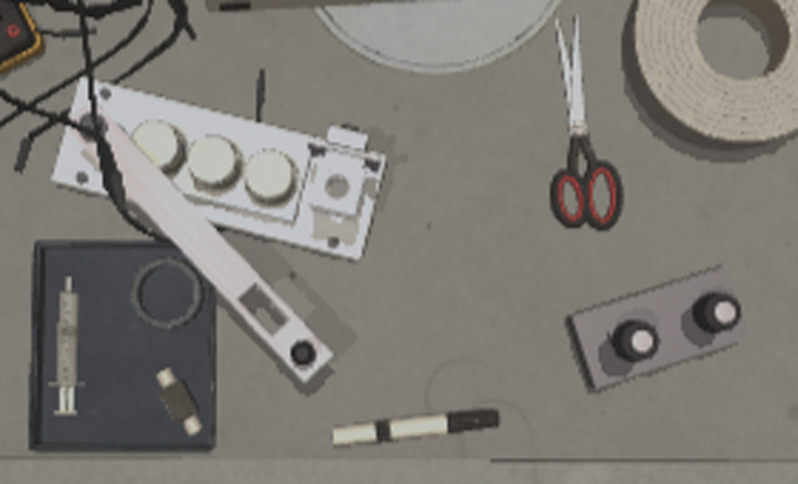

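View pics/side0z.png

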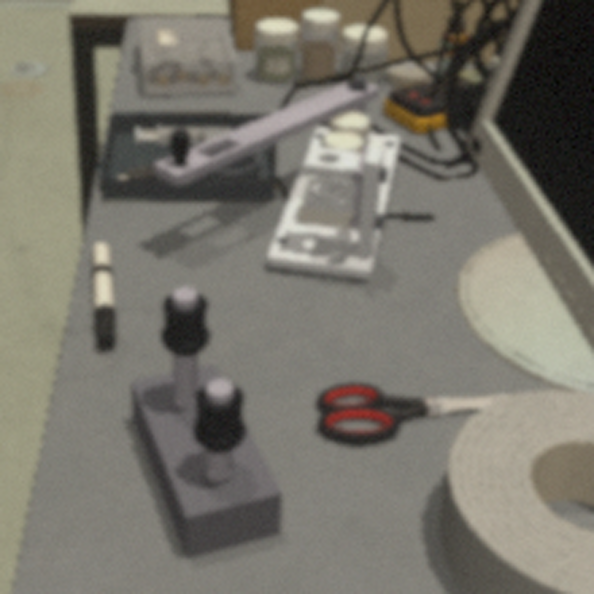

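```bash
cat > h.py <<'E'
import numpy as np,cv2
from station import env
class C:
    def __init__(s,f): s.K=f["intrinsics"];s.e=np.array(f["eye"]);s.R=np.array(f["attitude"])
    def at(s,p,z):
        x=(p[0]-s.K[0,2])/s.K[0,0];y=(p[1]-s.K[1,2])/s.K[1,1]
        d=s.R@np.array([x,-y,-1]);return s.e+d*(z-s.e[2])/d[2]
    def pix(s,P):
        c=s.R.T@(np.array(P)-s.e);return np.array([s.K[0,2]+s.K[0,0]*c[0]/-c[2],s.K[1,2]-s.K[1,1]*c[1]/-c[2]])
def rack_model(c,x,y,yaw,th):
    R=np.array([[np.cos(yaw),-np.sin(yaw)],[np.sin(yaw),np.cos(yaw)]])
    def w(px,py,z): return np.array([*(R@[px,py]+[x,y]),z])
    return w
def zoom(n,img,x0,y0,x1,y1,k):
    cv2.imwrite(n,cv2.resize(img[y0:y1,x0:x1,::-1],None,fx=k,fy=k,interpolation=cv2.INTER_CUBIC))
E
python3 - <<'E'
from h import *
import time
T=C(env.grab_frame("top"));S=C(env.grab_frame("side"))
z=lambda u,v:(150+u/2.85,130+v/2.85)
zs=lambda u,v:(180+u/2.7,150+v/2.7)
print("knob top",T.at(z(302,352),.112), "side",S.at(zs(180,135),.112))
print("forkhole",T.at(z(337,186),.097))
for n,p,h in(("j",(157,146),.068),("j",(212,163),.068),("j",(269,176),.068)):print(T.at(z(*p),h))
print("corners",[T.at(z(*p),.016)[:2].round(4) for p in((87,80),(52,183),(386,155),(361,259))])
print("barhole",T.at(z(264,306),.082),"pivot",T.at(z(92,123),.09))
print("longbtn top",T.at(z(638,341),.034+.051+.035),"side",S.at(zs(185,293),.12))
print("shortbtn",T.at(z(724,312),.1),S.at(zs(218,387),.1))
print("block",[T.at(z(*p),.034)[:2].round(4) for p in((570,318),(593,390),(721,267))])
E
```

```text
knob top [ 0.44510045 -0.04418107  0.112     ] side [ 0.44675034 -0.04949456  0.112     ]
forkhole [ 0.56931811 -0.06873754  0.097     ]
[0.60325277 0.07195301 0.068     ]
[0.59014185 0.02906718 0.068     ]
[ 0.58018251 -0.01526184  0.068     ]
corners [array([0.6652, 0.1389]), array([0.58  , 0.1657]), array([ 0.6042, -0.1067]), array([ 0.5189, -0.0867])]
barhole [ 0.4792279  -0.01357005  0.082     ] pivot [0.61748012 0.11799485 0.09      ]
longbtn top [ 0.45415197 -0.28910977  0.12      ] side [ 0.45636537 -0.29071647  0.12      ]
shortbtn [ 0.47579337 -0.35775951  0.1       ] [ 0.47707714 -0.35791749  0.1       ]
block [array([ 0.4716, -0.2534]), array([ 0.4147, -0.2711]), array([ 0.5127, -0.3744])]
```

```bash
cat >> h.py <<'E'
from scipy.spatial.transform import Rotation as Ro
def row(pos,yang,tilt=None):
    s=env.state();R=np.array(s["ee_rot"]);p=np.array(s["eef_pos"])
    a=np.radians(yang);y=np.array([np.cos(a),np.sin(a),0]);z=np.array([0,0,-1.]);x=np.cross(y,z)
    G=np.c_[x,y,z]
    return np.r_[R.T@(np.array(pos)-p),Ro.from_matrix(R.T@G).as_rotvec()].round(4).tolist()
def st():
    s=env.state();R=s["ee_rot"];print("t",round(s["time"],2),"p",np.round(s["eef_pos"],4),"F",np.round(s["ft_force"],2),"M",np.round(s["moment"],2),"gap",round(s["finger_gap"],4),"yang",round(np.degrees(np.arctan2(R[1][1],R[0][1])),2),"z",np.round(np.array(R)[:,2],4))
E
python3 - <<'E'
from h import *
st(); print(row([.4445-.0025*.72,-.047-.0025*.695,.2],-46)); print(row([.4445-.0025*.72,-.047-.0025*.695,.1],-46))
E
```

```text
t 1.1 p [ 0.2271 -0.6091  0.2048] F [-0.03 -0.11  0.06] M [-0.03  0.03 -0.01] gap 0.0852 yang -69.56 z [ 1.e-04  0.e+00 -1.e+00]
[0.3978, -0.4497, 0.0048, 0.0, -0.0001, -0.4111]
[0.3978, -0.4497, 0.1048, 0.0, -0.0001, -0.4111]
```

Call:
{"method": "play_rows", "body": {
  "increments": "0.6 0.1 -0.11 0.0 0 0 -0.1; 0.6 0.2 -0.22 0.005 0 0 -0.2; 0.6 0.3 -0.34 0.005 0 0 -0.3;0.6 0.3978 -0.4497 0.0048 0 0 -0.411;0.6 0.3978 -0.4497 0.0048 0 0 -0.411;0.6 0.3978 -0.4497 0.0048 0 0 -0.411;0.6 0.3978 -0.4497 0.0048 0 0 -0.411;0.6 0.3978 -0.4497 0.0048 0 0 -0.411;0.6 0.3978 -0.4497 0.0048 0 0 -0.411;0.6 0.3978 -0.4497 0.0048 0 0 -0.411;0.6 0.3978 -0.4497 0.0048 0 0 -0.411;0.6 0.3978 -0.4497 0.0048 0 0 -0.411"
}}

```text
time: 2.1
eef_pos: [0.4072, -0.1407, 0.2012]
ee_rot: [[0.72, 0.694, 0.001], [0.694, -0.72, -0.001], [0.0, 0.001, -1.0]]
ft_force: [0.7, 0.1, 0.0]
finger_gap: 0.0514
```

Call:
{"method": "play_rows", "body": {
  "increments": "0.6 0 0 0 0 0 0"
}}

```text
time: 2.18
eef_pos: [0.4105, -0.1319, 0.202]
ee_rot: [[0.71, 0.704, 0.004], [0.704, -0.71, 0.002], [0.004, 0.002, -1.0]]
ft_force: [0.2, -0.4, -0.4]
finger_gap: 0.0511
```

```bash
python3 - <<'E'
from h import *
st(); print(row([.4445-.0025*.72,-.047-.0025*.695,.2],-46)); print(row([.4445-.0025*.72,-.047-.0025*.695,.1],-46))
E
```

```text
t 2.18 p [ 0.4105 -0.1319  0.202 ] F [ 0.21 -0.38 -0.41] M [-0.01 -0.01 -0.  ] gap 0.0511 yang -45.26 z [ 0.0042  0.0016 -1.    ]
[0.0814, -0.0364, 0.0023, 0.0018, -0.0041, 0.0129]
[0.081, -0.0366, 0.1023, 0.0018, -0.0041, 0.0129]
```

Call:
{"method": "play_rows", "body": {
  "increments": "0.6 0.04 -0.018 0 0 0 0;0.6 0.0814 -0.0364 0.0023 0.002 -0.004 0.013;0.6 0.0814 -0.0364 0.0023 0.002 -0.004 0.013;0.6 0.0813 -0.0364 0.025 0.002 -0.004 0.013;0.6 0.0813 -0.0364 0.05 0.002 -0.004 0.013;0.6 0.0813 -0.0364 0.05 0.002 -0.004 0.013;0.6 0.0813 -0.0364 0.05 0.002 -0.004 0.013"
}}

```text
time: 2.77
eef_pos: [0.4413, -0.0489, 0.1513]
ee_rot: [[0.719, 0.695, -0.004], [0.695, -0.719, 0.001], [-0.002, -0.003, -1.0]]
ft_force: [0.8, -0.8, 0.9]
finger_gap: 0.0509
```

```bash
python3 - <<'E'
from h import *
st()
f=env.grab_frame("top");g=env.grab_frame("side")
zoom("pics/t1.png",f["img"],170,140,370,290,4);zoom("pics/s1.png",g["img"],180,130,380,280,4)
E
```

```text
t 2.77 p [ 0.4413 -0.0489  0.1513] F [ 0.78 -0.78  0.94] M [0.03 0.03 0.01] gap 0.0509 yang -46.0 z [-0.0036  0.001  -1.    ]
```

View pics/t1.png

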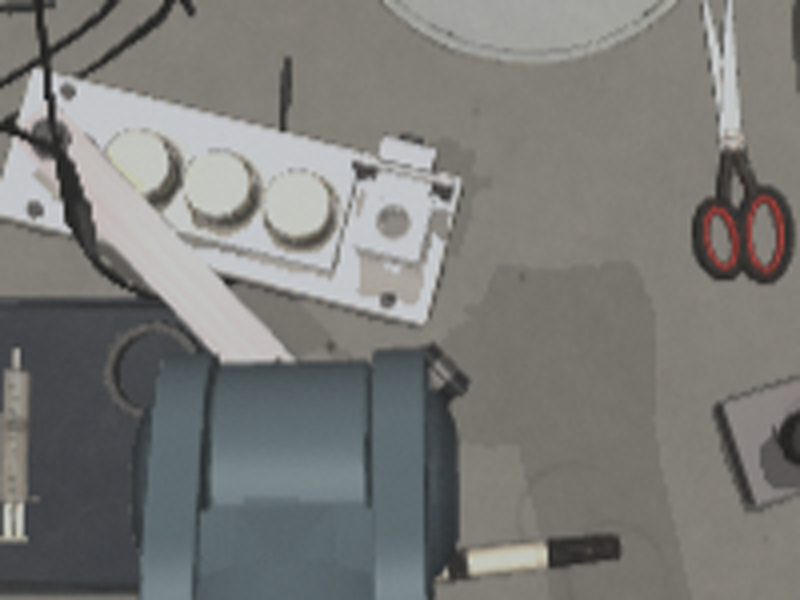

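View pics/s1.png

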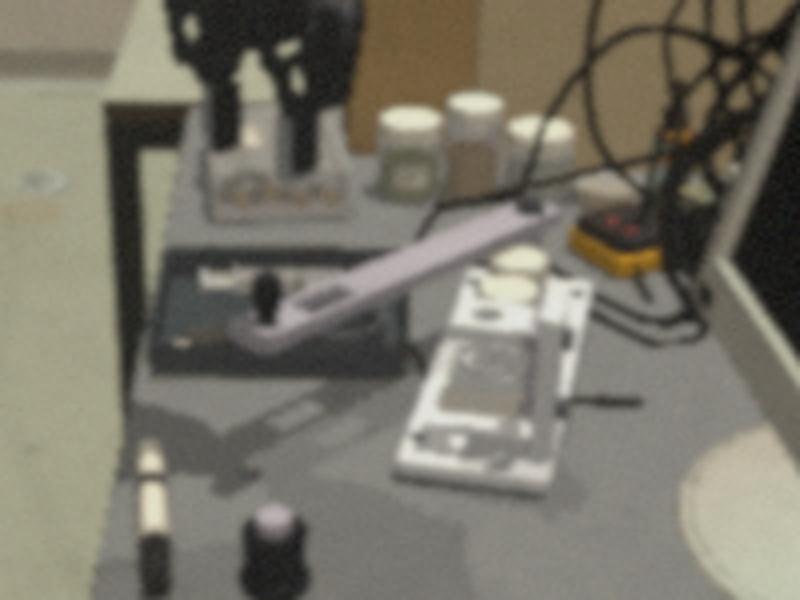

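Call:
{"method": "play_rows", "body": {
  "increments": "0.6 0 0 0.025 0 0 0;0.5 0 0 0.051 0 0 0;0.4 0 0 0.051 0 0 0;0.32 0 0 0.051 0 0 0;0.32 0 0 0.051 0 0 0;0.32 0 0 0.051 0 0 0"
}}

```text
time: 3.37
eef_pos: [0.4456, -0.0496, 0.1044]
ee_rot: [[0.72, 0.694, 0.005], [0.694, -0.72, -0.001], [0.003, 0.004, -1.0]]
ft_force: [0.3, 0.5, -0.5]
finger_gap: 0.0271
```

```bash
python3 - <<'E'
from h import *
st()
piv=np.array([.6142,.1177]);r=.2395
for a in range(-136,-101,4):
    # knob lag: finger gap 27 vs knob 19 -> tcp leads by 4mm... pushing trailing finger
    p=piv+r*np.array([np.cos(np.radians(a)),np.sin(np.radians(a))])
    print(a,row([*p,.1],a+90))
E
```

```text
t 3.37 p [ 0.4456 -0.0496  0.1044] F [ 0.28  0.54 -0.45] M [ 0.04 -0.03 -0.01] gap 0.0271 yang -46.08 z [ 5.3e-03 -8.0e-04 -1.0e+00]
-136 [-0.002, -0.0032, 0.0043, 0.0043, -0.0033, -0.0014]
-132 [-0.0014, 0.0135, 0.0044, 0.0044, -0.0032, -0.0712]
-128 [0.0003, 0.0301, 0.0045, 0.0045, -0.003, -0.141]
-124 [0.0033, 0.0466, 0.0046, 0.0046, -0.0029, -0.2108]
-120 [0.0073, 0.0628, 0.0047, 0.0047, -0.0027, -0.2807]
-116 [0.0125, 0.0787, 0.0047, 0.0048, -0.0026, -0.3505]
-112 [0.0188, 0.0942, 0.0048, 0.0049, -0.0024, -0.4203]
-108 [0.0262, 0.1092, 0.0049, 0.005, -0.0022, -0.4901]
-104 [0.0345, 0.1236, 0.005, 0.0051, -0.0021, -0.5599]
```

Call:
{"method": "play_rows", "body": {
  "increments": "0.32 -0.0014 0.0135 0.0044 0.0044 -0.0032 -0.0712;0.32 0.0003 0.0301 0.0045 0.0045 -0.003 -0.141;0.32 0.0033 0.0466 0.0046 0.0046 -0.003 -0.2108;0.32 0.0073 0.0628 0.0047 0.0047 -0.0027 -0.2807;0.32 0.0125 0.0787 0.0047 0.0047 -0.0026 -0.35;0.32 0.0188 0.0942 0.0048 0.0048 -0.0024 -0.42;0.32 0.0188 0.0942 0.0048 0.0048 -0.0024 -0.42;0.32 0.0188 0.0942 0.0048 0.0048 -0.0024 -0.42"
}}

```text
time: 4.03
eef_pos: [0.5259, -0.1049, 0.1014]
ee_rot: [[0.377, 0.926, 0.002], [0.926, -0.377, -0.0], [0.001, 0.002, -1.0]]
ft_force: [-1.6, -0.1, -0.4]
finger_gap: 0.0274
```

```bash
python3 - <<'E'
from h import *
st()
piv=np.array([.6142,.1177]);r=.2395
for a in (-110,-108,-107,-106,-105,-104,-103,-102,-101):
    p=piv+r*np.array([np.cos(np.radians(a)),np.sin(np.radians(a))])
    print(a,row([*p,.1],min(a+90,-14)))
f=env.grab_frame("top");g=env.grab_frame("side")
zoom("pics/t2.png",f["img"],170,140,370,290,4);zoom("pics/s2.png",g["img"],180,130,380,280,4)
E
```

```text
t 4.03 p [ 0.5259 -0.1049  0.1014] F [-1.57 -0.13 -0.36] M [0.02 0.08 0.01] gap 0.0274 yang -22.16 z [ 2.4e-03 -2.0e-04 -1.0e+00]
-110 [0.0001, 0.0068, 0.0014, 0.0023, -0.0007, -0.0376]
-108 [0.0006, 0.0152, 0.0014, 0.0023, -0.0007, -0.0726]
-107 [0.0009, 0.0193, 0.0015, 0.0023, -0.0007, -0.09]
-106 [0.0013, 0.0235, 0.0015, 0.0023, -0.0006, -0.1075]
-105 [0.0018, 0.0276, 0.0015, 0.0023, -0.0006, -0.1249]
-104 [0.0024, 0.0318, 0.0015, 0.0023, -0.0006, -0.1424]
-103 [0.003, 0.0359, 0.0015, 0.0023, -0.0006, -0.1424]
-102 [0.0037, 0.04, 0.0015, 0.0023, -0.0006, -0.1424]
-101 [0.0045, 0.0441, 0.0015, 0.0023, -0.0006, -0.1424]
```

View pics/t2.png

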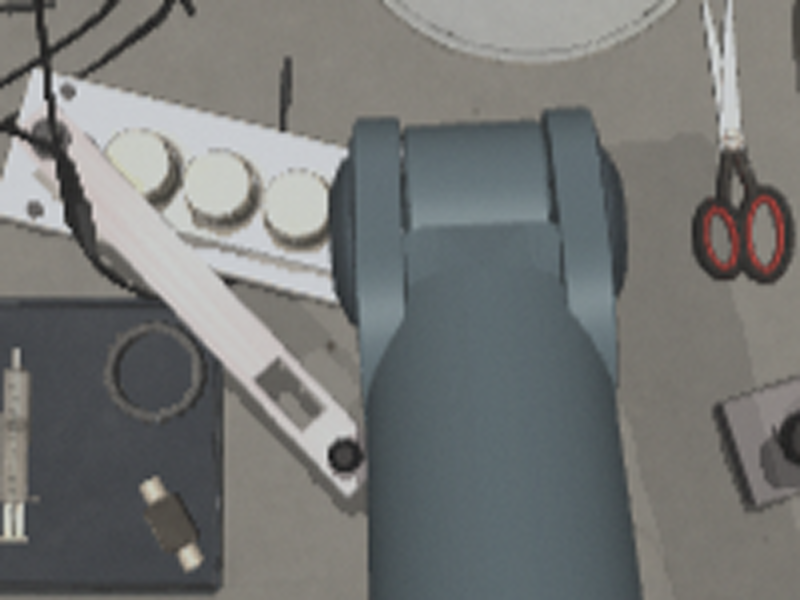

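View pics/s2.png

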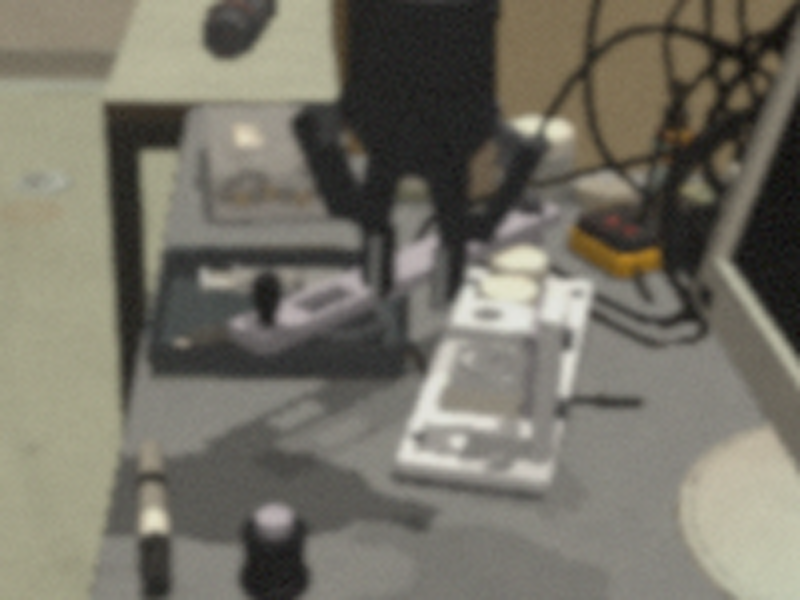

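```bash
python3 - <<'E'
from h import *
S=C(env.grab_frame("side"));T=C(env.grab_frame("top"))
for P in([.4413,-.0489,.1513],[.5259,-.1049,.1014]):
    print(S.pix(P),S.pix(np.array(P)+[0,0,-.011]))
for P in([.445,-.044,.112],[.4445,-.047,.112],[.4445,-.047,.082]): print("knob",S.pix(P),T.pix(P))
E
```

```text
[244.05750619 183.93924423] [244.11319408 188.46408604]
[282.84642183 216.0521281 ] [282.67352818 220.50534163]
knob [245.95768715 198.91973505] [255.87783756 253.5567269 ]
knob [245.69878161 199.50420077] [257.31207134 253.80266911]
knob [245.82079927 211.21629689] [257.97212215 253.56361918]
```

```bash
python3 - <<'E'
import cv2
a=cv2.imread("pics/side0.png"); cv2.imwrite("pics/sz3.png",cv2.resize(a[160:260,200:340],None,fx=5.7,fy=5.7,interpolation=cv2.INTER_CUBIC))
E
```

```text
(no output)
```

View pics/sz3.png

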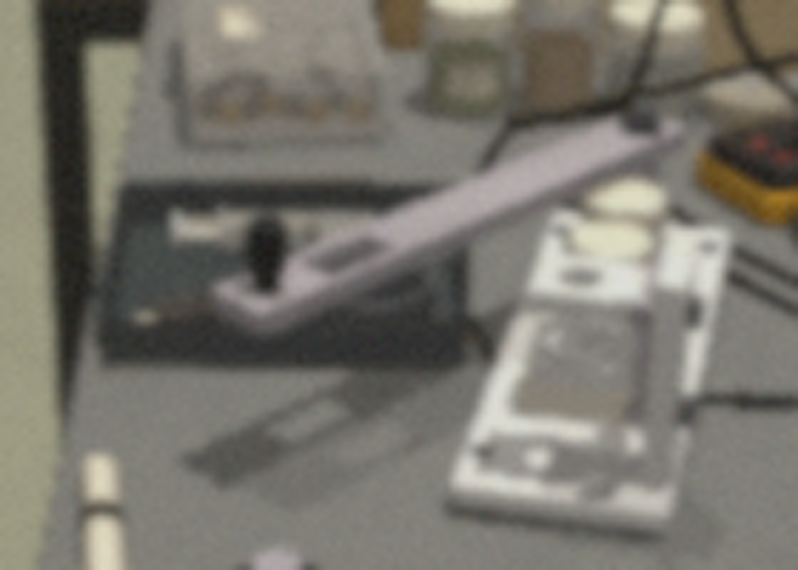

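```bash
python3 - <<'E'
from h import *
st()
g=env.grab_frame("side");S=C(g)
im=g["img"].copy()
p=np.array(env.state()["eef_pos"]);R=np.array(env.state()["ee_rot"])
k=6
x0,y0=230,130
z=cv2.resize(im[y0:y0+100,x0:x0+130],None,fx=k,fy=k,interpolation=cv2.INTER_CUBIC)
for d in(-.03,-.008,.011):
  for w in(-.0137,.0137):
    q=S.pix(p+R[:,1]*w+R[:,2]*d); cv2.circle(z,(int((q[0]-x0+.5)*k),int((q[1]-y0+.5)*k)),4,(255,0,0),1)
cv2.imwrite("pics/s3.png",z[:,:,::-1])
E
```

```text
t 4.23 p [ 0.5236 -0.1038  0.1003] F [0.71 0.61 0.4 ] M [ 0.   -0.    0.01] gap 0.0273 yang -22.0 z [-5.e-04 -4.e-04 -1.e+00]
```

View pics/s3.png

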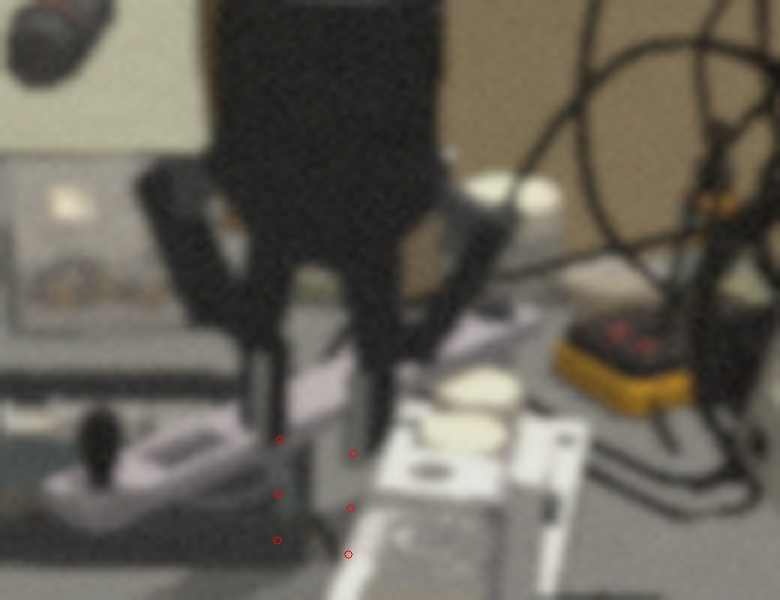

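```bash
python3 - <<'E'
from h import *
st(); print(row([.445,-.046,.16],-46)); print(row([.445,-.046,.14],-46))
E
```

```text
t 4.28 p [ 0.5237 -0.1038  0.1002] F [-0.51 -0.44 -0.44] M [ 0.03 -0.03 -0.03] gap 0.0275 yang -21.99 z [-4.e-04 -4.e-04 -1.e+00]
[0.0241, -0.0946, -0.0598, -0.0001, 0.0006, 0.419]
[0.0241, -0.0946, -0.0398, -0.0001, 0.0006, 0.419]
```

Call:
{"method": "play_rows", "body": {
  "increments": "0 0 0 -0.03 0 0 0;0 0 0 -0.058 0 0 0;0 0.01 -0.03 -0.06 0 0 0.12;0 0.018 -0.065 -0.06 0 0 0.24;0 0.0241 -0.0946 -0.06 0 0 0.36;0 0.0241 -0.0946 -0.06 0 0 0.419;0 0.0241 -0.0946 -0.06 0 0 0.419;0 0.0241 -0.0946 -0.06 0 0 0.419",
  "force": 20
}}

```text
time: 4.95
eef_pos: [0.445, -0.0461, 0.1605]
ee_rot: [[0.718, 0.696, 0.001], [0.696, -0.718, -0.001], [-0.001, 0.002, -1.0]]
ft_force: [-0.1, -0.0, -0.4]
finger_gap: -0.0001
```

```bash
python3 - <<'E'
from h import *
st()
g=env.grab_frame("side");S=C(g)
im=g["img"].copy()
p=np.array(env.state()["eef_pos"]);R=np.array(env.state()["ee_rot"])
k=6
x0,y0=190,120
z=cv2.resize(im[y0:y0+100,x0:x0+130],None,fx=k,fy=k,interpolation=cv2.INTER_CUBIC)
for d in(-.03,-.008,.011):
    q=S.pix(p+R[:,2]*d); cv2.circle(z,(int((q[0]-x0+.5)*k),int((q[1]-y0+.5)*k)),4,(255,0,0),1)
cv2.imwrite("pics/s4.png",z[:,:,::-1])
E
```

```text
t 4.95 p [ 0.445  -0.0461  0.1605] F [-0.05 -0.01 -0.42] M [ 0.01  0.01 -0.03] gap -0.0001 yang -45.88 z [ 6.0e-04 -1.5e-03 -1.0e+00]
```

View pics/s4.png

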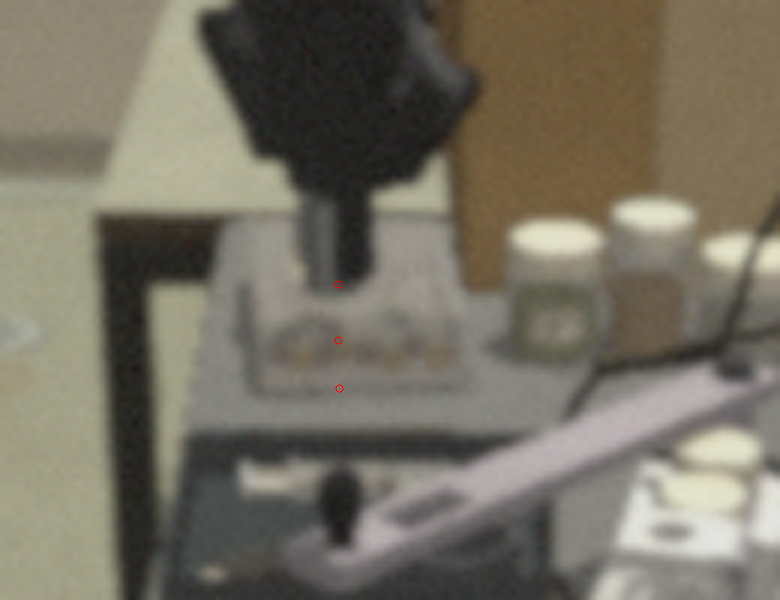

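Call:
{"method": "play_rows", "body": {
  "increments": "0 0 0 0.03 0 0 0;0 0 0 0.055 0 0 0;0 0 0 0.062 0 0 0;0 0 0 0.064 0 0 0;0 0 0 0.066 0 0 0;0 0 0 0.066 0 0 0"
}}

```text
time: 5.5
eef_pos: [0.4468, -0.0466, 0.0953]
ee_rot: [[0.719, 0.695, 0.002], [0.695, -0.719, -0.001], [0.001, 0.002, -1.0]]
ft_force: [-0.2, 0.3, -0.4]
finger_gap: 0.0
```

```bash
cat >> h.py <<'E'
def look(n,k=6,x0=190,y0=120,w=130,h=100,cam="side",d=(.011,)):
    g=env.grab_frame(cam);S=C(g);st()
    p=np.array(env.state()["eef_pos"]);R=np.array(env.state()["ee_rot"])
    z=cv2.resize(g["img"][y0:y0+h,x0:x0+w],None,fx=k,fy=k,interpolation=cv2.INTER_CUBIC)
    for e in d:
        q=S.pix(p+R[:,2]*e); cv2.circle(z,(int((q[0]-x0+.5)*k),int((q[1]-y0+.5)*k)),4,(255,0,0),1)
    cv2.imwrite(n,z[:,:,::-1]); return g,S
E
python3 - <<'E'
from h import *
look("pics/s5.png")
E
```

```text
t 5.55 p [ 0.447  -0.0466  0.0956] F [-0.24 -0.09  1.09] M [0.03 0.04 0.  ] gap -0.0 yang -45.94 z [ 0.003 -0.001 -1.   ]
```

View pics/s5.png

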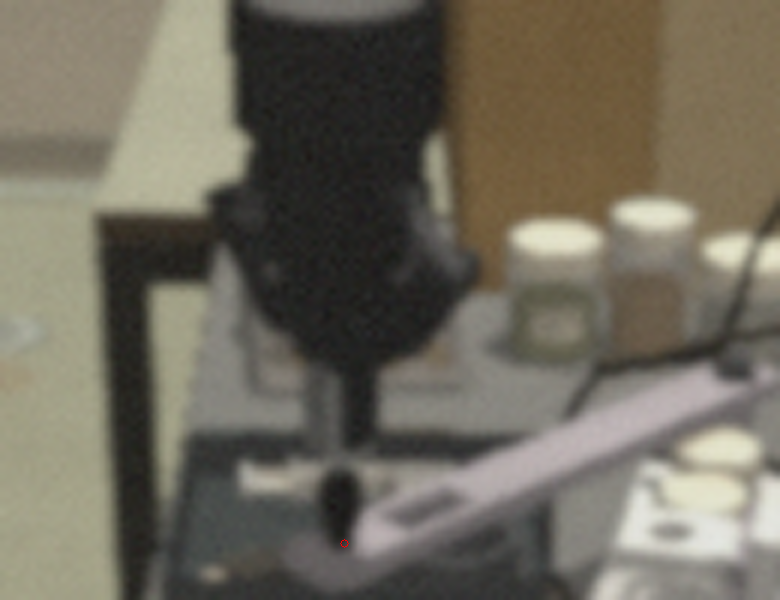

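Call:
{"method": "play_rows", "body": {
  "increments": "0 -0.001 0 0.004 0 0 0;0 -0.001 0 0.006 0 0 0;0 -0.001 0 0.008 0 0 0;0 -0.001 0 0.008 0 0 0"
}}

```text
time: 5.88
eef_pos: [0.4461, -0.0474, 0.0875]
ee_rot: [[0.719, 0.695, 0.003], [0.695, -0.719, -0.001], [0.001, 0.003, -1.0]]
ft_force: [-0.3, -0.3, 0.5]
finger_gap: -0.0003
```

Call:
{"method": "play_rows", "body": {
  "increments": "0 0 0 0.002 0 0 0;0 0 0 0.004 0 0 0;0 0 0 0.004 0 0 0"
}}

```text
time: 6.13
eef_pos: [0.4477, -0.0487, 0.0855]
ee_rot: [[0.719, 0.695, 0.005], [0.695, -0.719, -0.004], [0.001, 0.006, -1.0]]
ft_force: [-2.4, -2.2, 10.5]
finger_gap: 0.0001
```

Call:
{"method": "play_rows", "body": {
  "increments": "0.6 0 0 -0.02 0 -0.003 0;0.6 -0.003 -0.004 -0.025 -0.004 -0.004 0;0.6 -0.003 -0.004 -0.025 -0.004 -0.004 0;0.6 -0.003 -0.004 -0.02 -0.004 -0.004 0;0.6 -0.003 -0.004 0 -0.004 -0.004 0;0.6 -0.003 -0.004 0.012 -0.004 -0.004 0;0.6 -0.003 -0.004 0.023 -0.004 -0.004 0;0.32 -0.003 -0.004 0.023 -0.004 -0.004 0;0.32 -0.003 -0.004 0.023 -0.004 -0.004 0;0.32 -0.003 -0.004 0.023 -0.004 -0.004 0"
}}

```text
time: 6.97
eef_pos: [0.443, -0.0478, 0.0624]
ee_rot: [[0.719, 0.695, 0.004], [0.695, -0.719, -0.009], [-0.003, 0.01, -1.0]]
ft_force: [0.3, -0.4, 0.4]
finger_gap: 0.0275
```

```bash
python3 - <<'E'
from h import *
look("pics/s6.png",d=(-.0255,-.0445))
piv=np.array([.6142,.1177]);r=.2395
for a in list(range(-136,-107,4)):
    p=piv+r*np.array([np.cos(np.radians(a)),np.sin(np.radians(a))])
    print(a,row([*p,.062],a+90))
E
```

```text
t 7.02 p [ 0.4434 -0.0479  0.0628] F [ 0.2  -0.63  1.28] M [-0.   -0.02  0.  ] gap 0.0271 yang -45.95 z [ 0.0054 -0.0092 -0.9999]
-136 [-0.0016, -0.0005, 0.0008, 0.0104, 0.0025, 0.0008]
-132 [-0.0011, 0.0162, 0.001, 0.0103, 0.0029, -0.069]
-128 [0.0007, 0.0328, 0.0011, 0.0102, 0.0032, -0.1388]
-124 [0.0036, 0.0493, 0.0013, 0.0101, 0.0036, -0.2086]
-120 [0.0076, 0.0655, 0.0014, 0.01, 0.004, -0.2784]
-116 [0.0127, 0.0814, 0.0016, 0.0099, 0.0043, -0.3482]
-112 [0.019, 0.0969, 0.0017, 0.0097, 0.0047, -0.418]
-108 [0.0263, 0.112, 0.0019, 0.0096, 0.005, -0.4878]
```

View pics/s6.png

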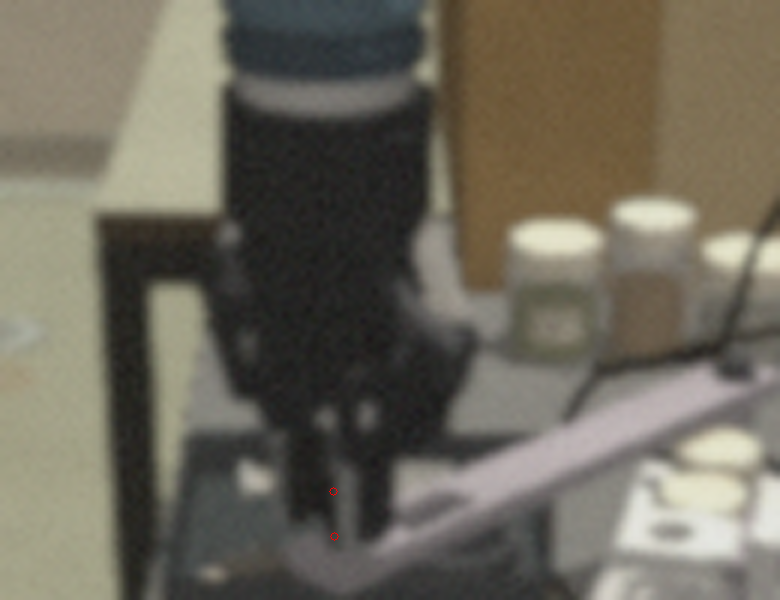

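Call:
{"method": "play_rows", "body": {
  "increments": "0.32 -0.0011 0.0162 -0.001 0.01 0.003 -0.069;0.32 0.0007 0.0328 0 0.01 0.003 -0.1388;0.32 0.0036 0.0493 0 0.01 0.0036 -0.2086;0.32 0.0076 0.0655 0 0.01 0.004 -0.278;0.32 0.0127 0.0814 0.001 0.01 0.004 -0.348;0.32 0.019 0.0969 0.001 0.01 0.005 -0.418;0.32 0.019 0.0969 0.001 0.01 0.005 -0.418"
}}

```text
time: 7.6
eef_pos: [0.5283, -0.1063, 0.064]
ee_rot: [[0.376, 0.927, 0.005], [0.927, -0.376, -0.0], [0.002, 0.005, -1.0]]
ft_force: [0.8, 0.3, 0.2]
finger_gap: 0.0274
```

```bash
python3 - <<'E'
from h import *
look("pics/s7.png",x0=220,y0=140,d=(-.0255,-.0445))
piv=np.array([.6142,.1177]);r=.2395
for a in (-110,-108,-107,-106,-105,-104,-103,-102,-101):
    p=piv+r*np.array([np.cos(np.radians(a)),np.sin(np.radians(a))])
    print(a,row([*p,.063],min(a+90,-14)))
E
```

```text
t 7.65 p [ 0.5265 -0.1053  0.0637] F [ 0.3  -0.25  0.15] M [ 0.03 -0.01  0.01] gap 0.0271 yang -22.18 z [ 2.9e-03  4.0e-04 -1.0e+00]
-110 [0.0003, 0.0062, 0.0007, 0.0026, -0.0014, -0.0381]
-108 [0.0007, 0.0145, 0.0007, 0.0026, -0.0014, -0.073]
-107 [0.0011, 0.0187, 0.0007, 0.0026, -0.0013, -0.0905]
-106 [0.0015, 0.0229, 0.0007, 0.0026, -0.0013, -0.1079]
-105 [0.002, 0.027, 0.0007, 0.0026, -0.0013, -0.1254]
-104 [0.0025, 0.0312, 0.0007, 0.0027, -0.0013, -0.1429]
-103 [0.0032, 0.0353, 0.0008, 0.0027, -0.0013, -0.1429]
-102 [0.0039, 0.0394, 0.0008, 0.0027, -0.0013, -0.1429]
-101 [0.0046, 0.0435, 0.0008, 0.0027, -0.0013, -0.1429]
```

View pics/s7.png

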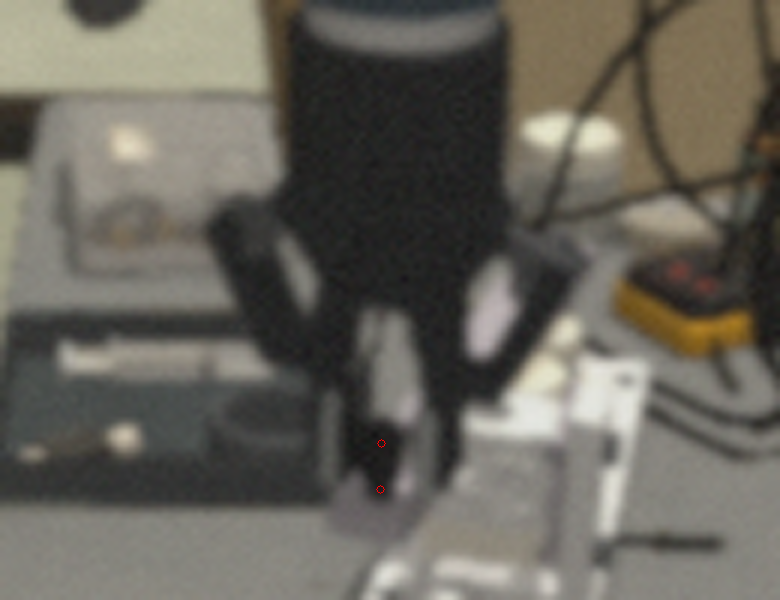

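Call:
{"method": "play_rows", "body": {
  "increments": "0.32 0.0007 0.0145 0.0007 0.0026 -0.001 -0.073;0.32 0.0011 0.0187 0.0007 0.0026 -0.001 -0.09;0.32 0.0015 0.0229 0.0007 0.0026 -0.001 -0.108;0.32 0.002 0.027 0.0007 0.0026 -0.001 -0.125;0.32 0.0022 0.029 0.0007 0.0026 -0.001 -0.143;0.32 0.0025 0.031 0.0007 0.0026 -0.001 -0.143;0.32 0.0025 0.031 0.0007 0.0026 -0.001 -0.143"
}}

```text
time: 8.23
eef_pos: [0.5562, -0.1146, 0.0631]
ee_rot: [[0.242, 0.97, 0.0], [0.97, -0.242, 0.0], [0.0, 0.0, -1.0]]
ft_force: [-0.3, 1.0, 0.5]
finger_gap: 0.0274
```

Call:
{"method": "play_rows", "body": {
  "increments": "0.32 0 0.001 0 0 0 0;0.32 0 0.002 0 0 0 0;0.32 0 0.002 0 0 0 0"
}}

```text
time: 8.48
eef_pos: [0.558, -0.1152, 0.063]
ee_rot: [[0.242, 0.97, 0.0], [0.97, -0.242, 0.0], [0.0, 0.0, -1.0]]
ft_force: [-0.8, -0.1, 0.5]
finger_gap: 0.0275
```

Call:
{"method": "play_rows", "body": {
  "increments": "0.32 0 0.001 0 0 0 0;0.32 0 0.002 0 0 0 0;0.32 0 0.002 0 0 0 0"
}}

```text
time: 8.73
eef_pos: [0.5602, -0.1158, 0.063]
ee_rot: [[0.242, 0.97, 0.0], [0.97, -0.242, -0.0], [0.0, 0.0, -1.0]]
ft_force: [-1.6, -0.3, -1.0]
finger_gap: 0.0275
```

```bash
python3 - <<'E'
from h import *
look("pics/s8.png",x0=220,y0=140,d=(-.0255,-.0445))
E
```

```text
t 8.78 p [ 0.5602 -0.1158  0.063 ] F [-1.19 -0.32  0.48] M [-0.11  0.18 -0.02] gap 0.0268 yang -14.03 z [ 5.e-04 -0.e+00 -1.e+00]
```

View pics/s8.png

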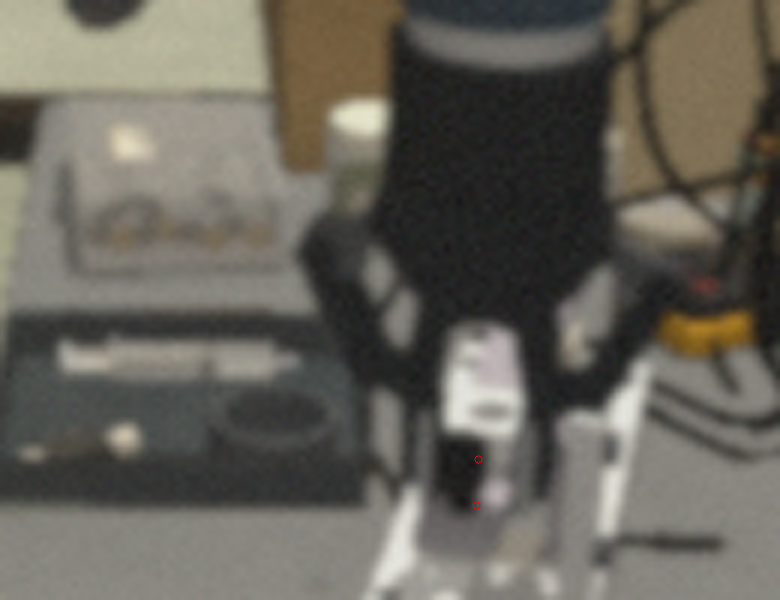

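Call:
{"method": "play_rows", "body": {
  "increments": "0.32 0 0.001 0 0 0 0;0.32 0 0.002 0 0 0 0;0.32 0 0.002 0 0 0 0"
}}

```text
time: 9.03
eef_pos: [0.5623, -0.1164, 0.063]
ee_rot: [[0.243, 0.97, 0.001], [0.97, -0.243, -0.0], [0.0, 0.001, -1.0]]
ft_force: [-1.5, -0.9, -0.3]
finger_gap: 0.0274
```

Call:
{"method": "play_rows", "body": {
  "increments": "0.32 0 0.001 0 0 0 0;0.32 0 0.002 0 0 0 0;0.32 0 0.002 0 0 0 0"
}}

```text
time: 9.28
eef_pos: [0.5643, -0.1169, 0.0629]
ee_rot: [[0.243, 0.97, 0.001], [0.97, -0.243, -0.0], [0.0, 0.001, -1.0]]
ft_force: [-1.4, -0.1, 1.0]
finger_gap: 0.0272
```

Call:
{"method": "play_rows", "body": {
  "increments": "0.32 0 0.001 0 0 0 0;0.32 0 0.002 0 0 0 0;0.32 0 0.002 0 0 0 0"
}}

```text
time: 9.53
eef_pos: [0.5643, -0.1169, 0.0626]
ee_rot: [[0.242, 0.97, -0.004], [0.97, -0.242, 0.0], [-0.001, -0.004, -1.0]]
ft_force: [-5.6, 1.2, 4.4]
finger_gap: 0.0272
```

Call:
{"method": "play_rows", "body": {
  "increments": "0.32 0 0.001 0 0 0 0;0.32 0 0.002 0 0 0 0;0.32 0 0.002 0 0 0 0"
}}

```text
time: 9.78
eef_pos: [0.5641, -0.1168, 0.0623]
ee_rot: [[0.242, 0.97, -0.009], [0.97, -0.242, 0.001], [-0.001, -0.009, -1.0]]
ft_force: [-7.0, 0.5, 5.0]
finger_gap: 0.0275
```

```bash
python3 - <<'E'
from h import *
look("pics/s9.png",x0=220,y0=140,d=(-.0255,-.0445))
f=env.grab_frame("top");zoom("pics/t9.png",f["img"],170,140,370,290,4)
E
```

```text
t 9.83 p [ 0.5641 -0.1169  0.0623] F [-6.05  0.93  4.33] M [0.22 1.4  0.03] gap 0.0271 yang -14.01 z [-8.9e-03  7.0e-04 -1.0e+00]
```

View pics/s9.png

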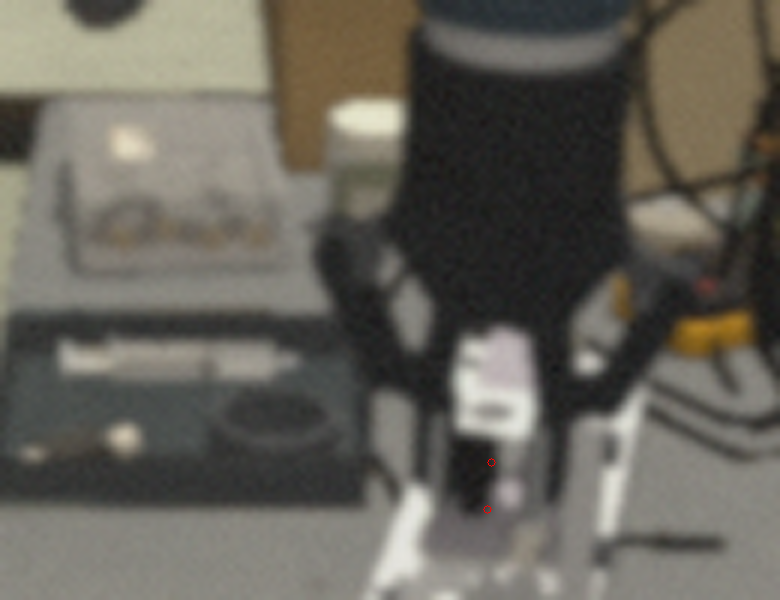

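View pics/t9.png

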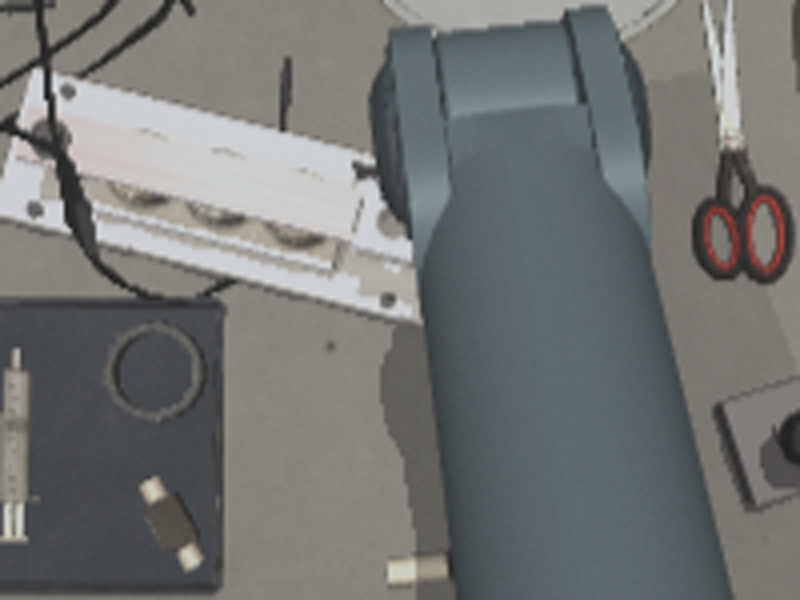

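Call:
{"method": "play_rows", "body": {
  "increments": "0.32 0 -0.002 0 0 0.0 0;0.32 0 -0.004 -0.001 0 0.009 0;0.36 0 -0.004 -0.02 0 0.009 0;0.5 0 -0.004 -0.05 0 0.009 0;0.6 0 -0.004 -0.09 0 0.009 0;0.6 -0.04 -0.004 -0.12 0 0.009 0;0.6 -0.08 -0.004 -0.12 0 0.009 0;0.6 -0.12 -0.004 -0.12 0 0.009 0;0.6 -0.16 -0.004 -0.12 0 0.009 0;0.6 -0.18 -0.004 -0.12 0 0.009 0"
}}

```text
time: 10.72
eef_pos: [0.5163, -0.2989, 0.1835]
ee_rot: [[0.25, 0.968, -0.004], [0.968, -0.25, 0.004], [0.003, -0.005, -1.0]]
ft_force: [-0.4, -0.6, -0.7]
finger_gap: 0.0511
```

```bash
python3 - <<'E'
from h import *
st()
f=env.grab_frame("top");zoom("pics/t10.png",f["img"],230,160,310,220,10);zoom("pics/t10b.png",f["img"],150,120,430,330,2.8)
g=env.grab_frame("side");zoom("pics/s10.png",g["img"],240,150,380,250,5.7)
E
```

```text
t 10.72 p [ 0.5163 -0.2989  0.1835] F [-0.45 -0.62 -0.68] M [-0.06 -0.   -0.04] gap 0.0511 yang -14.45 z [-0.004  0.004 -1.   ]
```

View pics/t10.png

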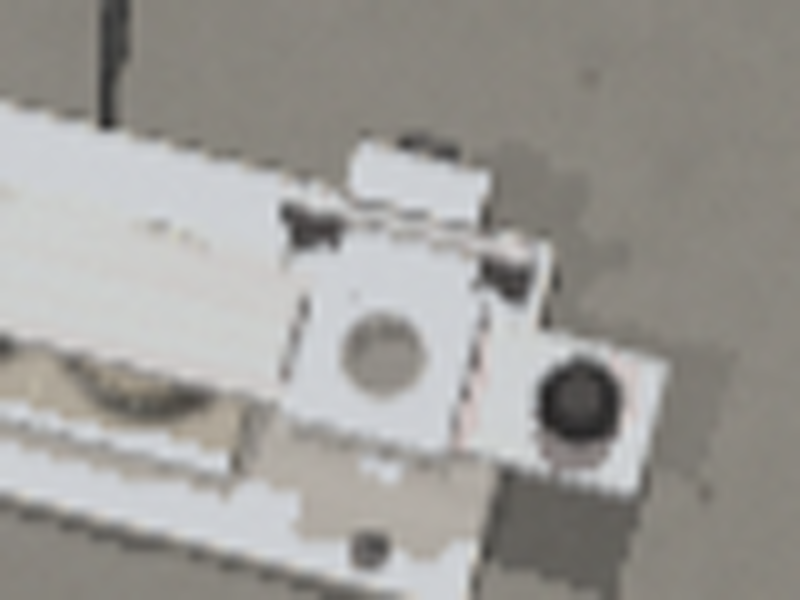

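View pics/t10b.png

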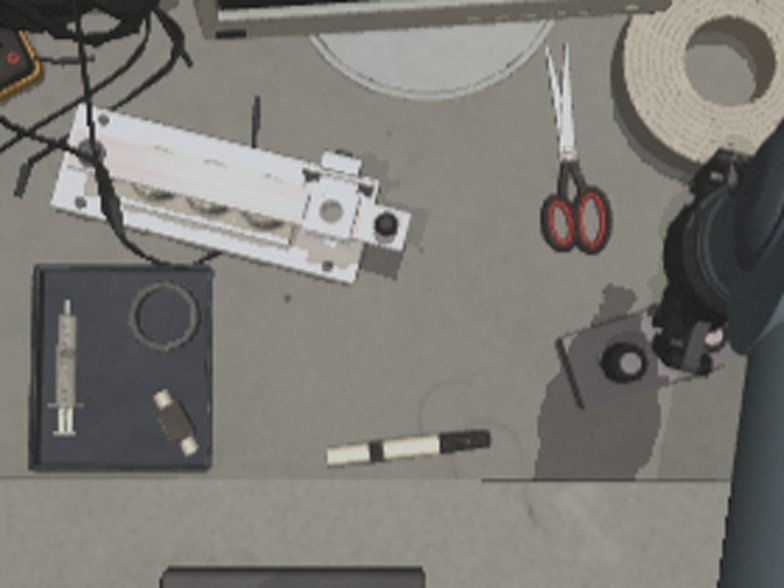

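View pics/s10.png

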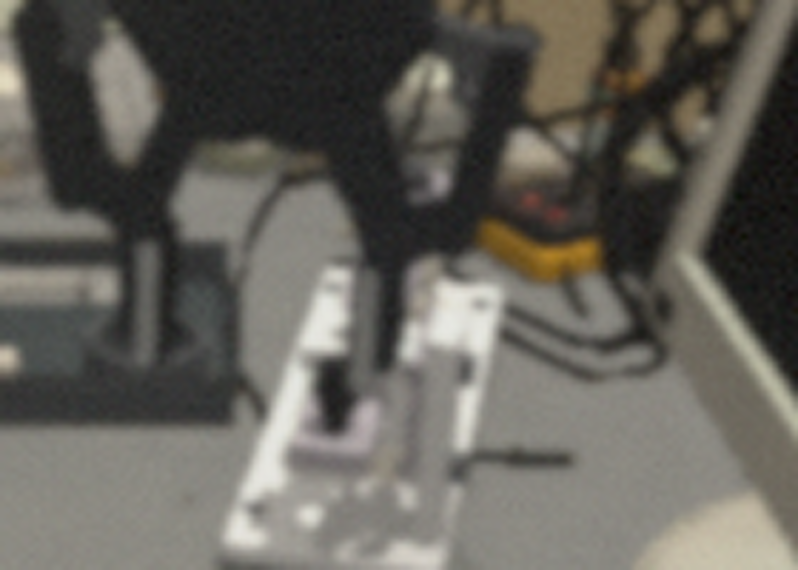

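```bash
python3 - <<'E'
from h import *
f=env.grab_frame("top");T=C(f)
k=T.at((287.8,200),.112)
for h in(.093,.097,.101):
    q=T.at((268.3,195.3),h);d=q-k;ya=np.array([.242,.970]);xa=np.array([.970,-.242])
    print(h,q.round(4),k.round(4),"along y",d[:2]@ya,"along x",d[:2]@xa)
S=C(env.grab_frame("side"))
# button positions refined using networks
for n,h in(("button_top",.12),):
    for fr,Cc in((f,T),):
        for o in env.outline_of(n,fr): print(n,o["conf"],o["at"],Cc.at(o["at"],h))
st()
print(T.at((150+628/2.8,120+362/2.8),.12))
E
```

```text
0.093 [ 0.5697 -0.0688  0.093 ] [ 0.5577 -0.1104  0.112 ] along y 0.043284903352401705 along x 0.001512979277786418
0.097 [ 0.5692 -0.0689  0.097 ] [ 0.5577 -0.1104  0.112 ] along y 0.04308315772664206 along x 0.0010955265702594541
0.101 [ 0.5688 -0.0689  0.101 ] [ 0.5577 -0.1104  0.112 ] along y 0.04288141210088243 along x 0.0006780738627325994
button_top 0.5 [373.9, 249.8] [ 0.45384036 -0.28918969  0.12      ]
t 10.97 p [ 0.5188 -0.2898  0.1829] F [-0.67  0.74  0.58] M [ 0.03 -0.03 -0.02] gap 0.051 yang -13.98 z [-0.0045  0.0102 -0.9999]
[ 0.45490683 -0.29000405  0.12      ]
```

```bash
python3 - <<'E'
from h import *
print(row([.4565,-.290,.12],-14))
E
```

```text
[-0.0158, -0.0599, 0.0631, -0.0069, -0.0088, 0.0004]
```

Call:
{"method": "play_rows", "body": {
  "increments": "0.65 -0.008 -0.03 0 -0.007 -0.009 0;0.65 -0.0158 -0.0599 0.02 -0.007 -0.009 0;0.65 -0.0158 -0.0599 0.05 -0.007 -0.009 0;0.65 -0.0158 -0.0599 0.063 -0.007 -0.009 0;0.65 -0.0158 -0.0599 0.063 -0.007 -0.009 0;0.65 -0.0158 -0.0599 0.063 -0.007 -0.009 0"
}}

```text
time: 11.47
eef_pos: [0.4581, -0.288, 0.1201]
ee_rot: [[0.238, 0.971, 0.001], [0.971, -0.238, 0.001], [0.001, 0.0, -1.0]]
ft_force: [0.8, -0.6, -0.1]
finger_gap: 0.0561
```

```bash
python3 - <<'E'
from h import *
look("pics/s11.png",x0=190,y0=210,d=(-.0255,-.0445)); print(row([.4565,-.290,.063],-14))
f=env.grab_frame("top");zoom("pics/t11.png",f["img"],330,180,450,280,6)
E
```

```text
t 11.52 p [ 0.4591 -0.2889  0.1212] F [ 0.59 -0.33 -0.67] M [-0.01 -0.09 -0.02] gap 0.0557 yang -13.79 z [ 2.8e-03 -2.0e-04 -1.0e+00]
[-0.0018, -0.0024, 0.0582, 0.0027, -0.0005, 0.0036]
```

View pics/s11.png

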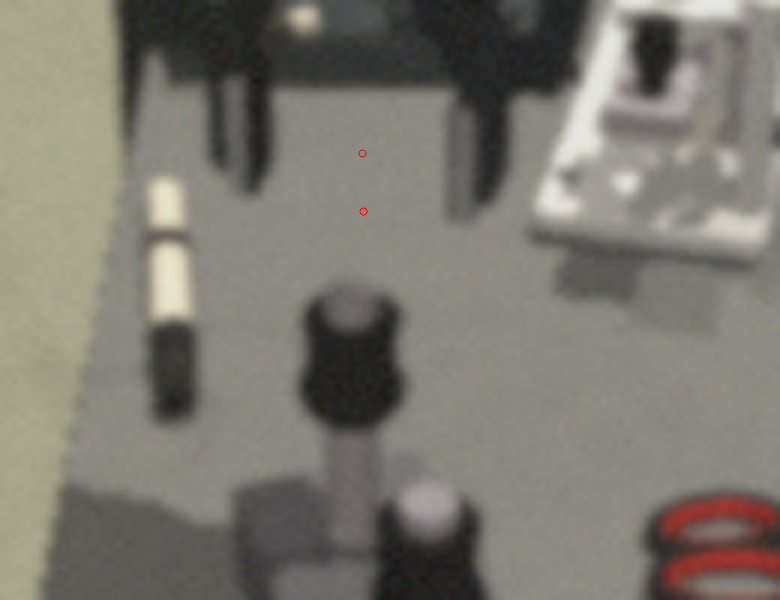

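View pics/t11.png

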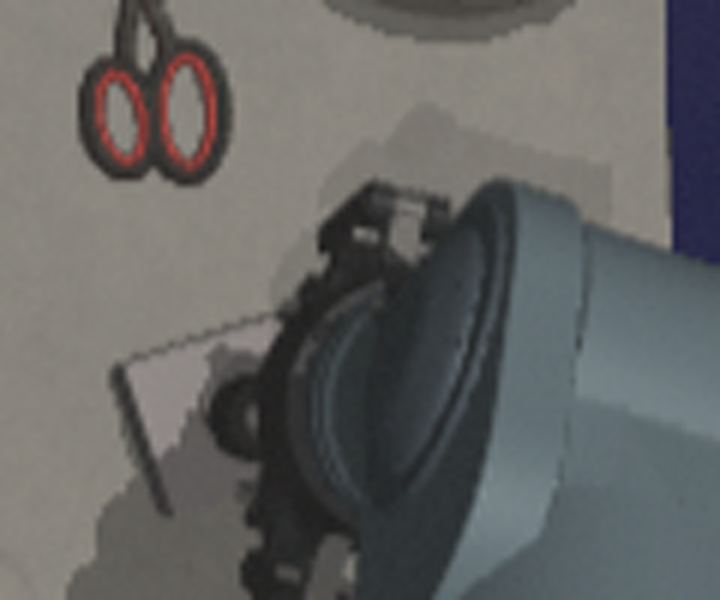

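```bash
python3 - <<'E'
from h import *
T=C(env.grab_frame("top"))
for z in(.12,.16,.2,.24,.28):print(z,T.pix([.459,-.289,z]))
st();print(row([.456,-.290,.063],-14))
E
```

```text
0.12 [373.7777783  247.30493458]
0.16 [378.03767267 247.35983254]
0.2 [382.69692539 247.41987709]
0.24 [387.81445715 247.48582756]
0.28 [393.4613789  247.55860037]
t 11.62 p [ 0.4594 -0.2899  0.1219] F [-0.04 -0.23  0.76] M [ 0.01 -0.02 -0.01] gap 0.0554 yang -13.86 z [ 0.0039 -0.0015 -1.    ]
[-0.0009, -0.0035, 0.0589, 0.0041, 0.0005, 0.0024]
```

Call:
{"method": "play_rows", "body": {
  "increments": "0.65 -0.001 -0.0035 0.02 0.004 0 0.002;0.65 -0.001 -0.0035 0.045 0.004 0 0.002;0.65 -0.001 -0.0035 0.059 0.004 0 0.002;0.65 -0.001 -0.0035 0.059 0.004 0 0.002;0.65 -0.001 -0.0035 0.059 0.004 0 0.002"
}}

```text
time: 12.03
eef_pos: [0.4569, -0.29, 0.0634]
ee_rot: [[0.241, 0.971, 0.001], [0.971, -0.241, -0.0], [-0.0, 0.001, -1.0]]
ft_force: [-1.3, -0.4, 0.4]
finger_gap: 0.0555
```

```bash
python3 - <<'E'
from h import *
look("pics/s12.png",x0=190,y0=210,d=(-.0255,-.0445)); print(row([.4565,-.290,.063],-14))
E
```

```text
t 12.08 p [ 0.4577 -0.2904  0.0643] F [0.25 1.26 0.69] M [ 0.04 -0.02 -0.  ] gap 0.0557 yang -13.94 z [ 0.0023 -0.0015 -1.    ]
[0.0001, -0.0012, 0.0013, 0.0026, 0.0009, 0.001]
```

View pics/s12.png

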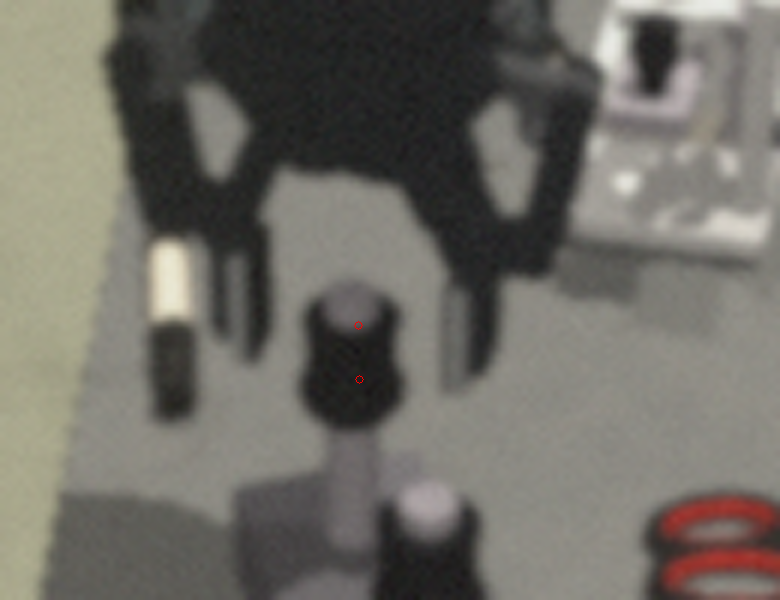

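Call:
{"method": "play_rows", "body": {
  "increments": "0.5 0 -0.002 0.003 0.003 0 0;0.33 0 -0.002 0.003 0.003 0 0;0.2 0 -0.002 0.003 0.003 0 0;0 0 -0.002 0.003 0.003 0 0;0 0 -0.002 0.003 0.003 0 0;0 0 -0.002 0.003 0.003 0 0",
  "force": 50
}}

```text
time: 12.58
eef_pos: [0.4568, -0.2906, 0.0626]
ee_rot: [[0.241, 0.97, 0.001], [0.97, -0.241, -0.002], [-0.002, 0.002, -1.0]]
ft_force: [-0.9, 0.4, 6.5]
finger_gap: 0.0267
```

```bash
python3 - <<'E'
from h import *
look("pics/s13.png",x0=190,y0=210,d=(-.0255,-.0445))
E
```

```text
t 12.63 p [ 0.4568 -0.2906  0.0626] F [-0.48  0.49  5.64] M [0.08 0.18 0.01] gap 0.0265 yang -13.96 z [ 0.0013 -0.0023 -1.    ]
```

View pics/s13.png

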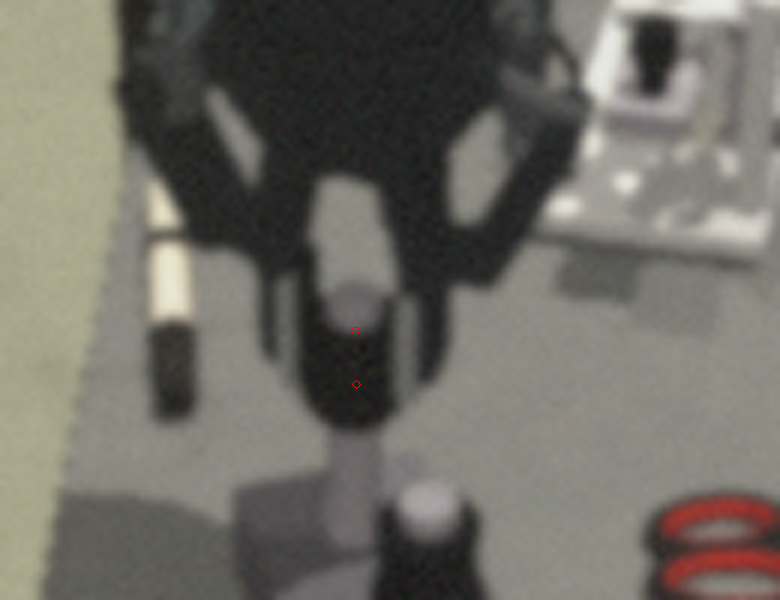

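Call:
{"method": "play_rows", "body": {
  "increments": "0 0 0 -0.01 0 0 0;0 0 0 -0.025 0 0 0;0 0 0 -0.05 0 0 0;0 0 0 -0.085 0 0 0;0 0 0 -0.12 0 0 0;0 0 0 -0.13 0 0 0;0 0 0 -0.13 0 0 0"
}}

```text
time: 13.22
eef_pos: [0.4591, -0.2916, 0.1964]
ee_rot: [[0.241, 0.97, 0.008], [0.97, -0.241, -0.007], [-0.005, 0.009, -1.0]]
ft_force: [-0.5, 0.4, -2.3]
finger_gap: 0.0262
```

```bash
python3 - <<'E'
from h import *
look("pics/s14.png",x0=190,y0=170,d=(-.0224,-.0224+.0583)); print(row([.571,-.0695,.19],-14))
E
```

```text
t 13.27 p [ 0.4571 -0.2907  0.1936] F [-1.37  0.02 -3.28] M [ 0.01  0.02 -0.02] gap 0.0261 yang -13.96 z [ 0.0031 -0.0041 -1.    ]
[0.2422, 0.0572, 0.003, 0.004, 0.0032, 0.0007]
```

View pics/s14.png

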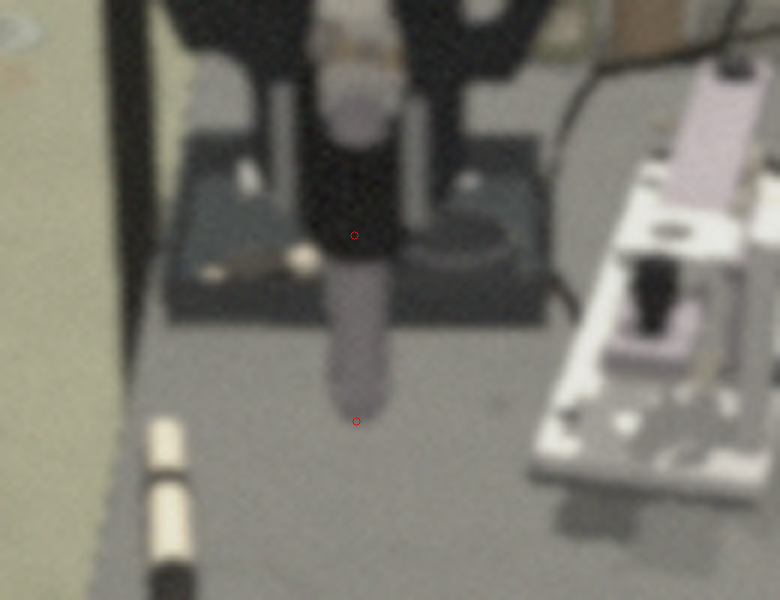

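Call:
{"method": "play_rows", "body": {
  "increments": "0 0.03 0.007 0 0.004 0.003 0;0 0.065 0.015 0 0.004 0.003 0;0 0.1 0.0235 0 0.004 0.003 0;0 0.14 0.033 0 0.004 0.003 0;0 0.18 0.0425 0 0.004 0.003 0;0 0.21 0.05 0 0.004 0.003 0;0 0.235 0.0555 0.003 0.004 0.003 0;0 0.2422 0.0572 0.003 0.004 0.003 0;0 0.2422 0.0572 0.003 0.004 0.003 0;0 0.2422 0.0572 0.003 0.004 0.003 0"
}}

```text
time: 14.1
eef_pos: [0.569, -0.07, 0.1875]
ee_rot: [[0.241, 0.971, -0.005], [0.971, -0.241, -0.0], [-0.002, -0.005, -1.0]]
ft_force: [0.0, 0.1, -2.6]
finger_gap: 0.0262
```

```bash
python3 - <<'E'
from h import *
look("pics/s15.png",x0=240,y0=120,d=(-.0224,-.0224+.0583)); print(row([.571,-.0695,.14],-14))
E
```

```text
t 14.15 p [ 0.5691 -0.0716  0.1879] F [-0.3   0.21 -1.74] M [-0.03  0.05  0.  ] gap 0.0267 yang -14.07 z [-0.0043 -0.0011 -1.    ]
[0.0026, 0.0015, 0.0479, -0.0039, 0.0021, -0.0012]
```

View pics/s15.png

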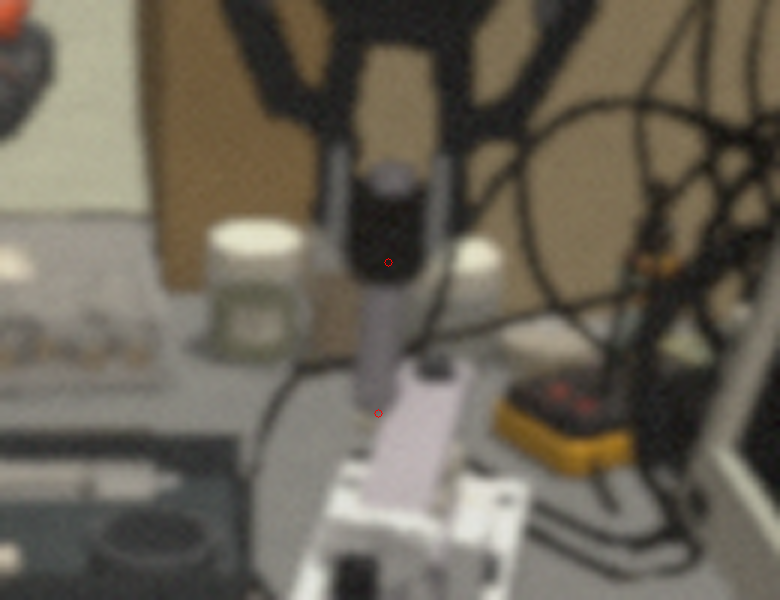

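Call:
{"method": "play_rows", "body": {
  "increments": "0 0.0026 0.0015 0.015 -0.004 0.002 0;0 0.0026 0.0015 0.032 -0.004 0.002 0;0 0.0026 0.0015 0.043 -0.004 0.002 0;0 0.0026 0.0015 0.045 -0.004 0.002 0;0 0.0026 0.0015 0.045 -0.004 0.002 0"
}}

```text
time: 14.57
eef_pos: [0.5694, -0.0712, 0.1415]
ee_rot: [[0.246, 0.969, -0.003], [0.969, -0.246, -0.0], [-0.001, -0.003, -1.0]]
ft_force: [0.4, -0.1, -2.2]
finger_gap: 0.0264
```

```bash
python3 - <<'E'
from h import *
g,S=look("pics/s16.png",x0=240,y0=140,d=(-.0224,-.0224+.0583)); print(row([.571,-.0695,.14],-14))
f=env.grab_frame("top");T=C(f);zoom("pics/t16.png",f["img"],230,150,330,225,8)
print("hole in side pix", S.pix([.5692,-.0689,.097]))
E
```

```text
t 14.62 p [ 0.5706 -0.0707  0.1427] F [ 0.52 -0.41 -2.37] M [-0.02 -0.05 -0.03] gap 0.0268 yang -14.18 z [-8.e-04 -4.e-04 -1.e+00]
[0.0013, 0.0001, 0.0027, -0.0007, 0.0006, -0.0031]
hole in side pix [301.15696562 210.15521739]
```

View pics/s16.png

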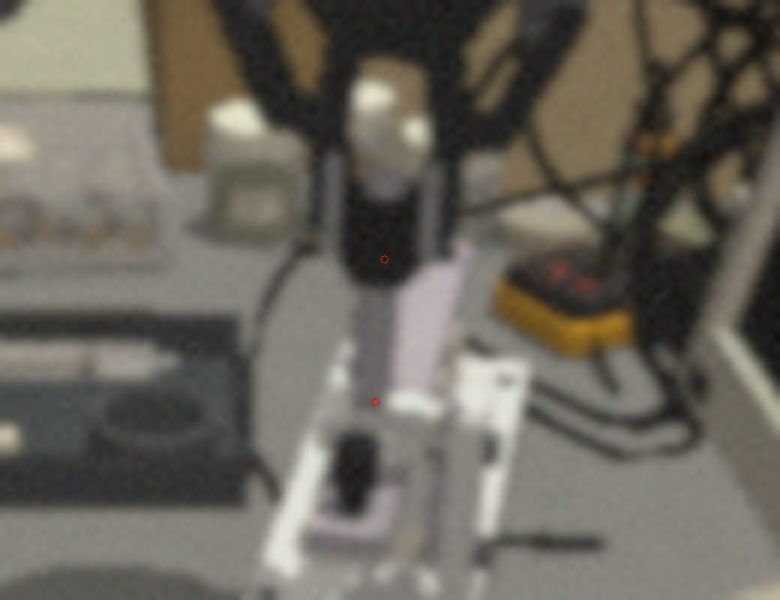

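View pics/t16.png

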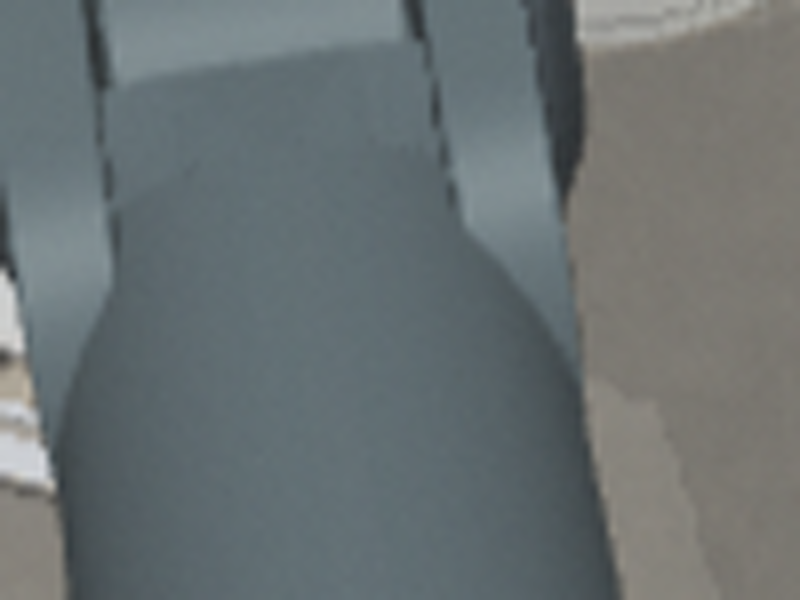

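```bash
python3 - <<'E'
from h import *
st();print(row([.570,-.0695,.134],-14))
E
```

```text
t 14.67 p [ 0.5714 -0.0703  0.1435] F [ 0.16 -0.   -1.89] M [ 0.03 -0.06  0.01] gap 0.0265 yang -14.14 z [ 9.e-04 -5.e-04 -1.e+00]
[0.0004, -0.0015, 0.0095, 0.001, 0.0003, -0.0024]
```

Call:
{"method": "play_rows", "body": {
  "increments": "0 0.0004 -0.0015 0.003 0 0 0;0 0.0004 -0.0015 0.005 0 0 0;0 0.0004 -0.0015 0.007 0 0 0;0 0.0004 -0.0015 0.009 0 0 0;0 0.0004 -0.0015 0.009 0 0 0;0 0.0004 -0.0015 0.009 0 0 0"
}}

```text
time: 15.17
eef_pos: [0.5699, -0.0694, 0.1344]
ee_rot: [[0.244, 0.97, 0.001], [0.97, -0.244, -0.0], [-0.0, 0.001, -1.0]]
ft_force: [0.5, 1.2, -2.1]
finger_gap: 0.026
```

```bash
python3 - <<'E'
from h import *
st();print(row([.570,-.0695,.13],-14))
E
```

```text
t 15.17 p [ 0.5699 -0.0694  0.1344] F [ 0.54  1.2  -2.11] M [ 0.05 -0.02  0.01] gap 0.026 yang -14.13 z [ 7.e-04 -4.e-04 -1.e+00]
[-0.0001, 0.0001, 0.0044, 0.0007, 0.0002, -0.0022]
```

Baseline Fz ≈ −2.1 (pin weight). Step down in 2 mm bites.

Call:
{"method": "play_rows", "body": {
  "increments": "0 0 0 0.001 0 0 0;0 0 0 0.002 0 0 0;0 0 0 0.002 0 0 0"
}}

```text
time: 15.42
eef_pos: [0.5702, -0.069, 0.1324]
ee_rot: [[0.244, 0.97, 0.001], [0.97, -0.244, 0.0], [0.0, 0.001, -1.0]]
ft_force: [0.2, 0.9, -1.8]
finger_gap: 0.0266
```

Call:
{"method": "play_rows", "body": {
  "increments": "0 0 0 0.001 0 0 0;0 0 0 0.002 0 0 0;0 0 0 0.002 0 0 0"
}}

```text
time: 15.67
eef_pos: [0.5703, -0.0685, 0.1303]
ee_rot: [[0.244, 0.97, 0.001], [0.97, -0.244, 0.001], [0.001, 0.001, -1.0]]
ft_force: [0.5, 0.8, -2.2]
finger_gap: 0.0261
```

Call:
{"method": "play_rows", "body": {
  "increments": "0 0 0 0.001 0 0 0;0 0 0 0.002 0 0 0;0 0 0 0.002 0 0 0"
}}

```text
time: 15.92
eef_pos: [0.5708, -0.0682, 0.1296]
ee_rot: [[0.243, 0.97, 0.002], [0.97, -0.243, 0.0], [0.001, 0.002, -1.0]]
ft_force: [-2.3, 1.2, 4.8]
finger_gap: 0.0265
```

Call:
{"method": "play_rows", "body": {
  "increments": "0 -0.001 0 0 0 0 0;0 -0.002 0 0 0 0 0;0 -0.002 0 0 0 0 0"
}}

```text
time: 16.17
eef_pos: [0.5705, -0.0692, 0.1299]
ee_rot: [[0.243, 0.97, 0.002], [0.97, -0.243, 0.002], [0.002, 0.002, -1.0]]
ft_force: [-1.1, 2.6, 1.6]
finger_gap: 0.0261
```

Call:
{"method": "play_rows", "body": {
  "increments": "0 -0.001 0 0 0 0 0;0 -0.002 0 0 0 0 0;0 -0.002 0 0 0 0 0"
}}

```text
time: 16.42
eef_pos: [0.5703, -0.0698, 0.13]
ee_rot: [[0.243, 0.97, 0.003], [0.97, -0.243, 0.004], [0.004, 0.002, -1.0]]
ft_force: [-0.3, 3.5, 0.8]
finger_gap: 0.0263
```

Call:
{"method": "play_rows", "body": {
  "increments": "0 0.001 0 0 -0.004 0.003 0;0 0.002 0 0 -0.004 0.003 0;0 0.003 0 0 -0.004 0.003 0;0 0.003 0 0 -0.004 0.003 0"
}}

```text
time: 16.75
eef_pos: [0.5706, -0.0683, 0.1299]
ee_rot: [[0.243, 0.97, 0.007], [0.97, -0.243, 0.004], [0.005, 0.006, -1.0]]
ft_force: [-1.3, 0.4, 1.1]
finger_gap: 0.0263
```

Call:
{"method": "play_rows", "body": {
  "increments": "0 0.001 0 0 0 0 0;0 0.002 0 0 0 0 0;0 0.002 0 0 0 0 0"
}}

```text
time: 17.0
eef_pos: [0.5709, -0.0677, 0.1298]
ee_rot: [[0.244, 0.97, 0.006], [0.97, -0.244, 0.002], [0.003, 0.006, -1.0]]
ft_force: [-1.3, -1.0, 1.0]
finger_gap: 0.0265
```

```bash
python3 - <<'E'
from h import *
g,S=look("pics/s17.png",k=8,x0=260,y0=160,w=95,h=75,d=(-.0224,-.0224+.0583))
for z in(.093,.097,.101): print([ (S.pix(p)-[260,160]+.5)*8 for p in ([.5692-.0175+.0044,-.0689-.0175-.0044,z],[.5692+.0175+.0044,-.0689-.0175+.0044,z])])
E
```

```text
t 17.05 p [ 0.5709 -0.0676  0.1298] F [-1.06 -1.66  0.4 ] M [-0.33  0.33 -0.04] gap 0.0265 yang -14.12 z [ 0.0063  0.002  -1.    ]
[array([292.58122363, 455.06371537]), array([415.43131812, 440.35803316])]
[array([293.30326192, 442.27605165]), array([416.40444397, 427.67651635])]
[array([294.02838225, 429.43380344]), array([417.381679  , 414.94144984])]
```

View pics/s17.png

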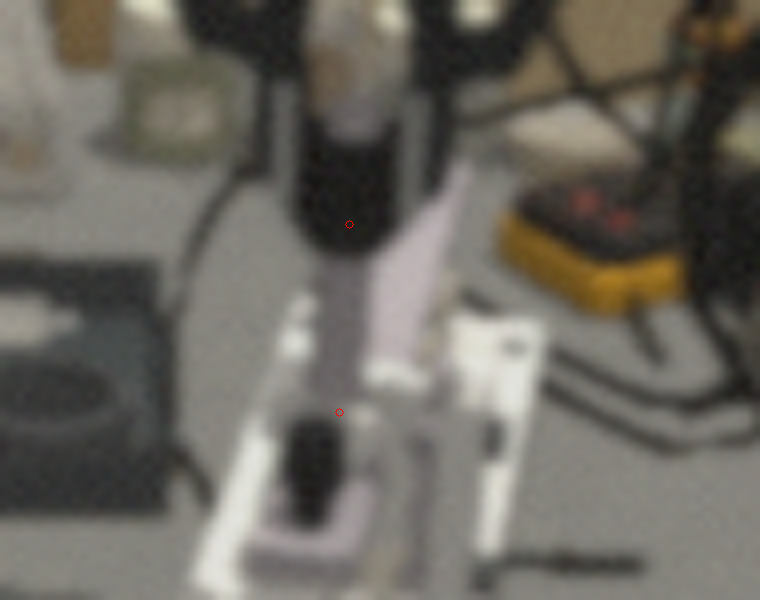

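Call:
{"method": "play_rows", "body": {
  "increments": "0 -0.001 -0.001 0 -0.004 0.005 0;0 -0.0008 -0.001 0.0005 -0.004 0.005 0;0 -0.0008 -0.001 0.0005 -0.004 0.005 0"
}}

```text
time: 17.3
eef_pos: [0.5704, -0.0682, 0.1298]
ee_rot: [[0.244, 0.97, 0.013], [0.97, -0.244, 0.006], [0.009, 0.011, -1.0]]
ft_force: [0.2, 1.0, 1.6]
finger_gap: 0.0264
```

```bash
python3 - <<'E'
from h import *
st();print(row([.5705,-.0684,.1298],-14))
E
```

```text
t 17.3 p [ 0.5704 -0.0682  0.1298] F [0.23 0.97 1.59] M [-0.01  0.09  0.02] gap 0.0264 yang -14.13 z [ 0.013   0.0059 -0.9999]
[-0.0002, 0.0002, -0.0, 0.0112, -0.0088, -0.0023]
```

Call:
{"method": "play_rows", "body": {
  "increments": "0 0 0 0 0.006 -0.005 0;0 0 0 0 0.011 -0.009 -0.002;0 0 0 0 0.011 -0.009 -0.002;0 0 0 0 0.011 -0.009 -0.002"
}}

```text
time: 17.63
eef_pos: [0.5707, -0.0681, 0.1298]
ee_rot: [[0.242, 0.97, 0.0], [0.97, -0.242, -0.0], [-0.0, 0.0, -1.0]]
ft_force: [-0.5, 0.6, 1.2]
finger_gap: 0.0265
```

```bash
python3 - <<'E'
from h import *
st();print(row([.5705,-.0684,.1298],-14))
E
```

```text
t 17.63 p [ 0.5707 -0.0681  0.1298] F [-0.45  0.57  1.15] M [-0.01 -0.02  0.02] gap 0.0265 yang -13.99 z [ 3.e-04 -2.e-04 -1.e+00]
[-0.0004, -0.0001, 0.0, 0.0003, 0.0001, 0.0001]
```

Call:
{"method": "play_rows", "body": {
  "increments": "0.34 0 0 0 0 0 0;0.36 0 0 0 0 0 0;0.37 0 0 0 0 0 0;0.37 0 0 0 0 0 0",
  "force": 20
}}

```text
time: 17.97
eef_pos: [0.5704, -0.0682, 0.1296]
ee_rot: [[0.242, 0.97, -0.0], [0.97, -0.242, -0.0], [-0.0, -0.0, -1.0]]
ft_force: [0.1, 0.2, -0.7]
finger_gap: 0.0317
```

```bash
python3 - <<'E'
from h import *
g,S=look("pics/s18.png",k=8,x0=260,y0=160,w=95,h=75,d=(-.0224,-.0224+.0583))
E
```

```text
t 18.02 p [ 0.5705 -0.0682  0.1297] F [ 0.29 -0.03  1.4 ] M [ 0.01 -0.01  0.08] gap 0.0315 yang -14.0 z [-0.e+00 -2.e-04 -1.e+00]
```

View pics/s18.png

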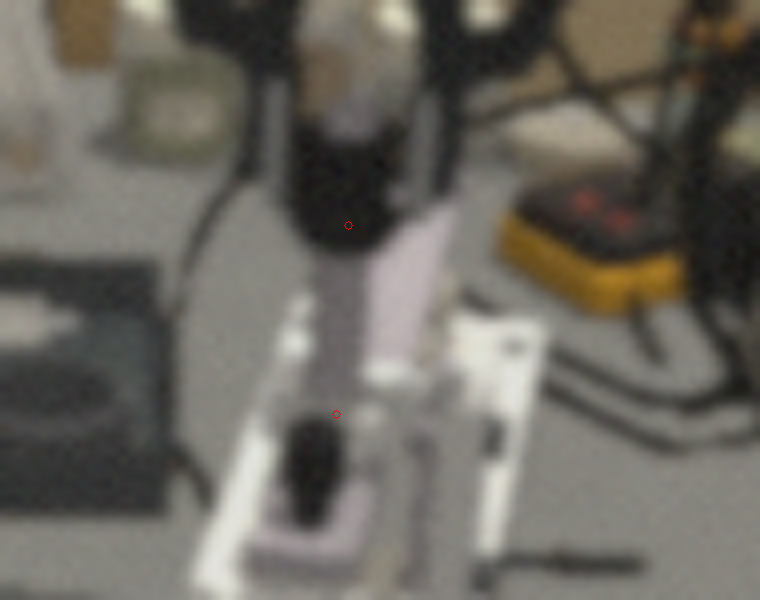

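Call:
{"method": "play_rows", "body": {
  "increments": "0.5 0 0 0 0 0 0;0.65 0 0 0 0 0 0;0.65 0 0 -0.01 0 0 0;0.65 0 0 -0.03 0 0 0;0.65 0 0 -0.05 0 0 0;0.65 0 0 -0.055 0 0 0;0 0 0 -0.055 0 0 0"
}}

```text
time: 18.6
eef_pos: [0.5725, -0.0681, 0.1874]
ee_rot: [[0.242, 0.97, 0.005], [0.97, -0.242, -0.001], [0.0, 0.005, -1.0]]
ft_force: [-0.1, -0.1, 0.3]
finger_gap: 0.0446
```

```bash
python3 - <<'E'
from h import *
g,S=look("pics/s19.png",k=8,x0=260,y0=150,w=95,h=75,d=(-.0255,))
f=env.grab_frame("top");zoom("pics/t19.png",f["img"],200,130,340,235,5.5)
E
```

```text
t 18.65 p [ 0.5712 -0.0682  0.1857] F [-0.57  0.37 -0.16] M [0.01 0.02 0.02] gap 0.0373 yang -14.01 z [ 2.2e-03 -9.0e-04 -1.0e+00]
```

View pics/s19.png

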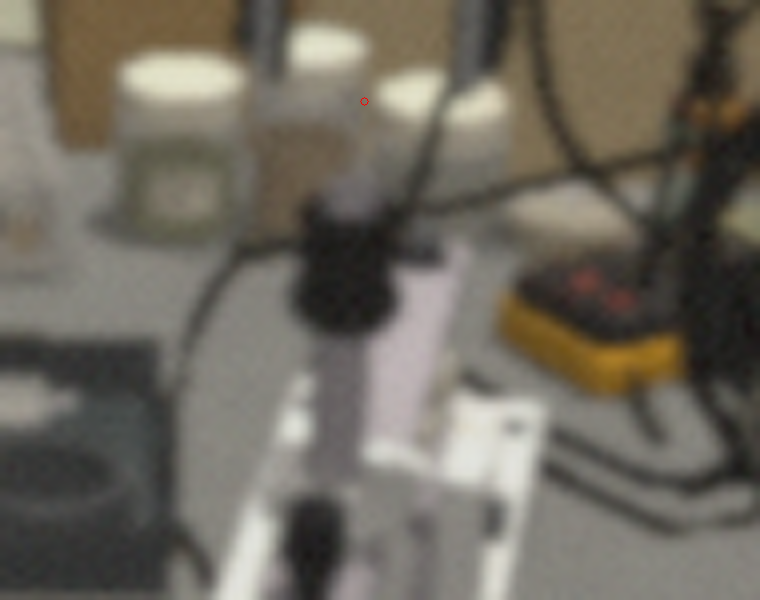

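```bash
python3 - <<'E'
from h import *
g=env.grab_frame("side");S=C(g);st()
print(S.pix([.5705,-.0684,.187]))
for o in env.outline_of("button_top",g)+env.outline_of("long_pin",g): print(o["conf"],o["at"],o["mask"].sum(), S.at(o["at"],.187))
print(row([.5705,-.0684,.166],-14))
E
```

```text
t 18.75 p [ 0.5696 -0.0683  0.1837] F [ 0.15  0.59 -0.21] M [ 0.02  0.03 -0.02] gap 0.022 yang -14.01 z [-1.8e-03 -2.0e-04 -1.0e+00]
[304.07043256 172.88106917]
0.32 [303.4, 210.4] 501 [ 0.55172858 -0.24049101  0.187     ]
0.94 [304.6, 186.2] 357 [ 0.56449134 -0.13752134  0.187     ]
0.61 [305.8, 224.1] 2094 [ 0.55083641 -0.28876135  0.187     ]
[0.0002, 0.0012, 0.0172, -0.0027, 0.0005, -0.0001]
```

View pics/t19.png

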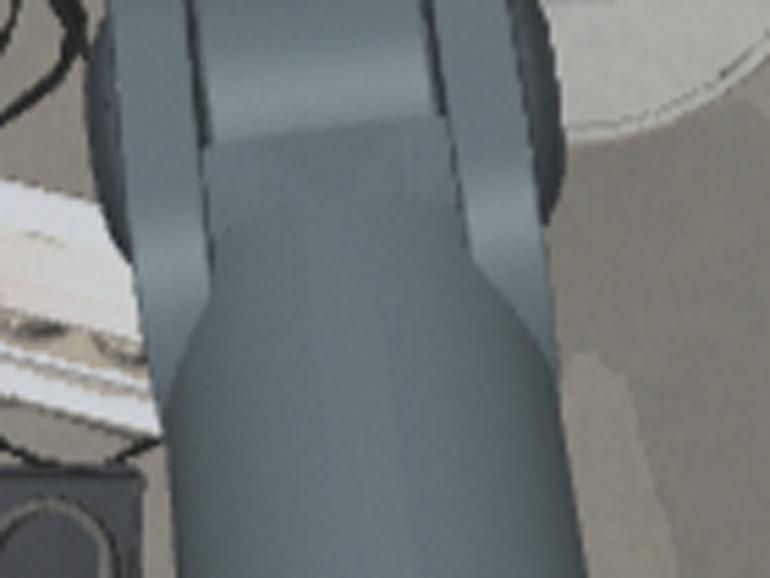

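Call:
{"method": "play_rows", "body": {
  "increments": "0 0.0002 0.0012 0 -0.0027 0 0;0 0.0002 0.0012 0 -0.0027 0 0;0 0.0002 0.0012 0.008 -0.0027 0 0;0 0.0002 0.0012 0.013 -0.0027 0 0;0 0.0002 0.0012 0.016 -0.0027 0 0;0 0.0002 0.0012 0.016 -0.0027 0 0;0 0.0002 0.0012 0.016 -0.0027 0 0",
  "force": 40
}}

```text
time: 19.43
eef_pos: [0.5701, -0.0683, 0.1666]
ee_rot: [[0.242, 0.97, -0.001], [0.97, -0.242, -0.0], [-0.0, -0.001, -1.0]]
ft_force: [0.2, 0.4, 1.4]
finger_gap: 0.0
```

```bash
python3 - <<'E'
from h import *
st();print(row([.5705,-.0684,.162],-14))
E
```

```text
t 19.43 p [ 0.5701 -0.0683  0.1666] F [0.24 0.44 1.37] M [-0.02  0.01 -0.02] gap 0.0 yang -14.0 z [-1.2e-03 -2.0e-04 -1.0e+00]
[-0.0, 0.0004, 0.0046, -0.0011, 0.0005, 0.0]
```

Call:
{"method": "play_rows", "body": {
  "increments": "0 0 0.0004 0.002 -0.001 0 0;0 0 0.0004 0.004 -0.001 0 0;0 0 0.0004 0.005 -0.001 0 0;0 0 0.0004 0.005 -0.001 0 0"
}}

```text
time: 19.77
eef_pos: [0.5703, -0.0684, 0.1614]
ee_rot: [[0.242, 0.97, -0.001], [0.97, -0.242, -0.0], [-0.001, -0.0, -1.0]]
ft_force: [-0.7, 0.1, -0.4]
finger_gap: -0.0003
```

Call:
{"method": "play_rows", "body": {
  "increments": "0 0 0 0.001 0 0 0;0 0 0 0.002 0 0 0;0 0 0 0.002 0 0 0"
}}

```text
time: 20.02
eef_pos: [0.5709, -0.0684, 0.16]
ee_rot: [[0.242, 0.97, 0.001], [0.97, -0.242, -0.001], [-0.001, 0.001, -1.0]]
ft_force: [0.2, -0.2, 2.2]
finger_gap: -0.0001
```

Call:
{"method": "play_rows", "body": {
  "increments": "0 0 0 0.001 0 0 0;0 0 0 0.002 0 0 0;0 0 0 0.003 0 0 0;0 0 0 0.003 0 0 0"
}}

```text
time: 20.35
eef_pos: [0.5714, -0.0682, 0.1575]
ee_rot: [[0.242, 0.97, 0.002], [0.97, -0.242, -0.001], [-0.0, 0.002, -1.0]]
ft_force: [-0.7, 0.4, 3.8]
finger_gap: -0.0001
```

Call:
{"method": "play_rows", "body": {
  "increments": "0 0 0 0.001 0 0 0;0 0 0 0.002 0 0 0;0 0 0 0.002 0 0 0"
}}

```text
time: 20.6
eef_pos: [0.5712, -0.0681, 0.155]
ee_rot: [[0.242, 0.97, 0.001], [0.97, -0.242, -0.001], [-0.0, 0.001, -1.0]]
ft_force: [-0.2, 0.2, 0.4]
finger_gap: 0.0
```

```bash
python3 - <<'E'
from h import *
st();print(row([.5705,-.0684,.15],-14))
E
```

```text
t 20.6 p [ 0.5712 -0.0681  0.155 ] F [-0.18  0.15  0.41] M [ 0.03 -0.01 -0.01] gap 0.0 yang -13.98 z [ 1.2e-03 -5.0e-04 -1.0e+00]
[-0.0004, -0.0006, 0.005, 0.0013, 0.0002, 0.0003]
```

```bash
python3 - <<'E'
from h import *
look("pics/s20.png",k=8,x0=260,y0=150,w=95,h=75,d=(-.0255,))
E
```

```text
t 20.65 p [ 0.5706 -0.0682  0.1546] F [-0.77  0.08  0.29] M [-0.01 -0.03  0.  ] gap -0.0002 yang -13.99 z [ 1.e-04 -4.e-04 -1.e+00]
```

View pics/s20.png

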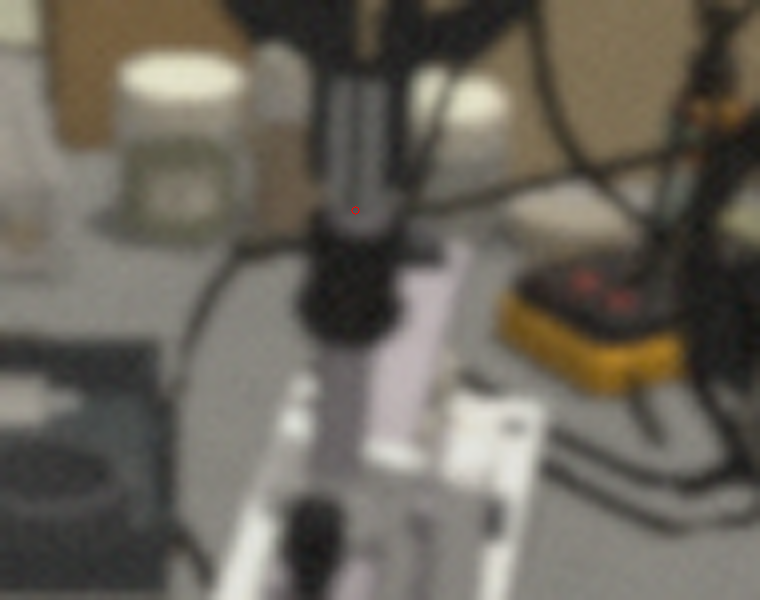

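Call:
{"method": "play_rows", "body": {
  "increments": "0 0 0 0.0015 0 0 0;0 0 0 0.003 0 0 0;0 0 0 0.0045 0 0 0;0 0 0 0.006 0 0 0;0 0 0 0.006 0 0 0"
}}

```text
time: 21.07
eef_pos: [0.5701, -0.0683, 0.1479]
ee_rot: [[0.242, 0.97, -0.001], [0.97, -0.242, -0.0], [-0.0, -0.001, -1.0]]
ft_force: [0.3, -0.8, 0.9]
finger_gap: -0.0
```

Call:
{"method": "play_rows", "body": {
  "increments": "0 -0.0002 0 0.0015 0 0 0;0 -0.0002 0 0.003 0 0 0;0 -0.0002 0 0.0045 0 0 0;0 -0.0002 0 0.0045 0 0 0"
}}

```text
time: 21.4
eef_pos: [0.5697, -0.0685, 0.1429]
ee_rot: [[0.242, 0.97, -0.002], [0.97, -0.242, -0.0], [-0.001, -0.002, -1.0]]
ft_force: [-0.4, -0.4, -0.8]
finger_gap: 0.0001
```

```bash
python3 - <<'E'
from h import *
look("pics/s21.png",k=8,x0=260,y0=150,w=95,h=75,d=(-.0255,));print(row([.5705,-.0684,.14],-14))
E
```

```text
t 21.45 p [ 0.5697 -0.0685  0.1429] F [0.28 0.35 0.38] M [-0.01 -0.04  0.01] gap -0.0 yang -13.98 z [-1.8e-03 -2.0e-04 -1.0e+00]
[0.0003, 0.0007, 0.0029, -0.0017, 0.0006, 0.0003]
```

View pics/s21.png

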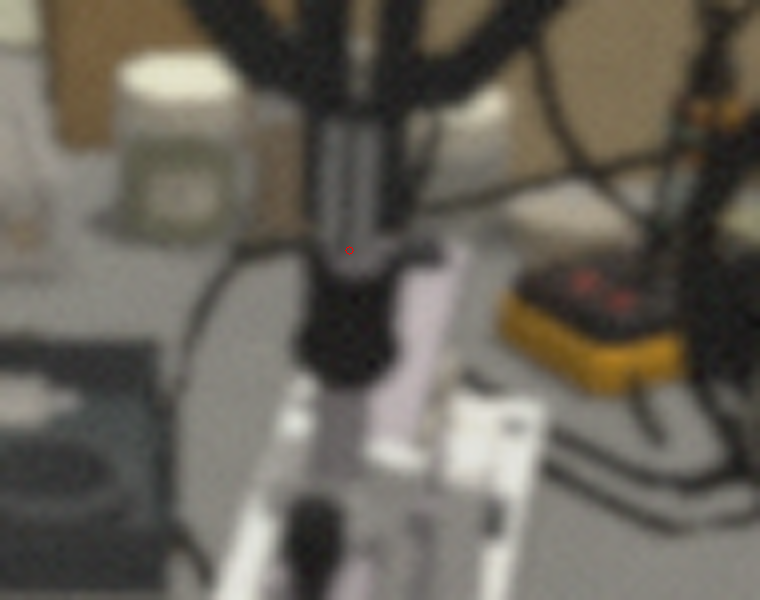

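Call:
{"method": "play_rows", "body": {
  "increments": "0 0.0003 0.0006 0.0015 -0.0015 0 0;0 0.0003 0.0006 0.003 -0.0015 0 0;0 0.0003 0.0006 0.0045 -0.0015 0 0;0 0.0003 0.0006 0.0045 -0.0015 0 0"
}}

```text
time: 21.78
eef_pos: [0.5711, -0.0684, 0.1389]
ee_rot: [[0.242, 0.97, 0.001], [0.97, -0.242, -0.001], [-0.0, 0.001, -1.0]]
ft_force: [0.5, 0.2, 2.6]
finger_gap: 0.0001
```

Call:
{"method": "play_rows", "body": {
  "increments": "0 0 0 0.0015 0 0 0;0 0 0 0.003 0 0 0;0 0 0 0.0045 0 0 0;0 0 0 0.0045 0 0 0"
}}

```text
time: 22.12
eef_pos: [0.5698, -0.0683, 0.1331]
ee_rot: [[0.242, 0.97, -0.002], [0.97, -0.242, -0.0], [-0.001, -0.002, -1.0]]
ft_force: [0.7, 0.1, 0.1]
finger_gap: -0.0002
```

Call:
{"method": "play_rows", "body": {
  "increments": "0 0 0 0.0015 0 0 0;0 0 0 0.003 0 0 0;0 0 0 0.0045 0 0 0;0 0 0 0.0045 0 0 0"
}}

```text
time: 22.45
eef_pos: [0.5698, -0.068, 0.1286]
ee_rot: [[0.241, 0.97, -0.002], [0.97, -0.241, -0.0], [-0.0, -0.002, -1.0]]
ft_force: [-0.8, -0.3, 2.3]
finger_gap: 0.0
```

```bash
python3 - <<'E'
from h import *
look("pics/s22.png",k=8,x0=260,y0=150,w=95,h=75,d=(-.0255,));print(row([.5705,-.0684,.126],-14))
E
```

```text
t 22.5 p [ 0.5698 -0.0681  0.1287] F [-0.13 -0.12  1.65] M [ 0.13  0.14 -0.02] gap 0.0 yang -13.97 z [-1.7e-03 -1.0e-04 -1.0e+00]
[-0.0002, 0.0008, 0.0027, -0.0016, 0.0005, 0.0005]
```

View pics/s22.png

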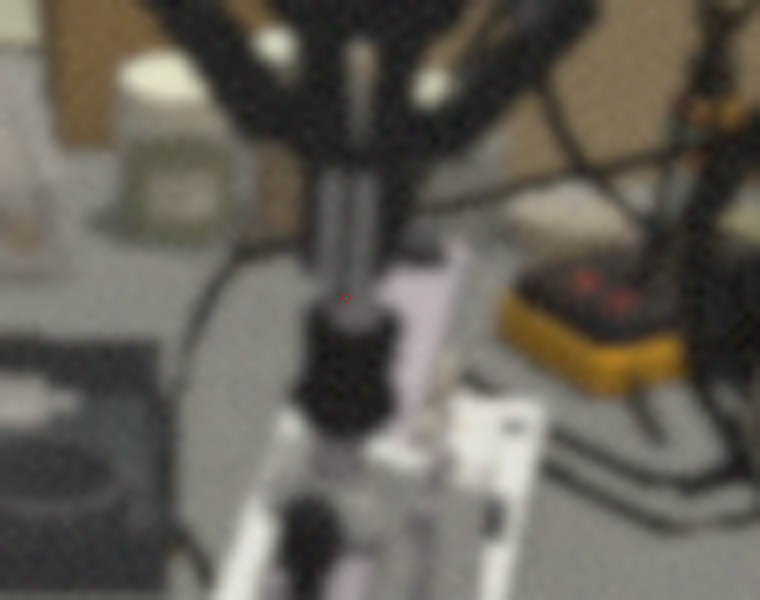

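Call:
{"method": "play_rows", "body": {
  "increments": "0 0 0.0006 0.0015 -0.0015 0 0;0 0 0.0006 0.003 -0.0015 0 0;0 0 0.0006 0.0045 -0.0015 0 0;0 0 0.0006 0.0045 -0.0015 0 0"
}}

```text
time: 22.83
eef_pos: [0.5698, -0.0676, 0.1238]
ee_rot: [[0.241, 0.971, -0.001], [0.971, -0.241, 0.0], [-0.0, -0.001, -1.0]]
ft_force: [-0.4, 0.6, 2.3]
finger_gap: -0.0002
```

Call:
{"method": "play_rows", "body": {
  "increments": "0 0 0 0.0015 0 0 0;0 0 0 0.003 0 0 0;0 0 0 0.0045 0 0 0;0 0 0 0.0045 0 0 0"
}}

```text
time: 23.17
eef_pos: [0.5694, -0.0678, 0.1185]
ee_rot: [[0.241, 0.971, -0.002], [0.971, -0.241, 0.0], [-0.0, -0.002, -1.0]]
ft_force: [-0.3, 0.9, 0.2]
finger_gap: -0.0002
```

Call:
{"method": "play_rows", "body": {
  "increments": "0 0 0 0.0015 0 0 0;0 0 0 0.003 0 0 0;0 0 0 0.003 0 0 0"
}}

```text
time: 23.42
eef_pos: [0.5691, -0.068, 0.115]
ee_rot: [[0.241, 0.97, -0.003], [0.97, -0.241, 0.0], [-0.001, -0.003, -1.0]]
ft_force: [0.2, -0.5, 0.8]
finger_gap: -0.0001
```

```bash
python3 - <<'E'
from h import *
look("pics/s23.png",k=8,x0=260,y0=160,w=95,h=75,d=(-.0255,));print(row([.5705,-.0684,.11],-14))
E
```

```text
t 23.47 p [ 0.5692 -0.0681  0.1151] F [ 1.27 -0.22  0.16] M [0.03 0.01 0.01] gap 0.0 yang -13.95 z [-2.6e-03 -1.0e-04 -1.0e+00]
[0.0001, 0.0013, 0.0051, -0.0025, 0.0007, 0.0008]
```

View pics/s23.png

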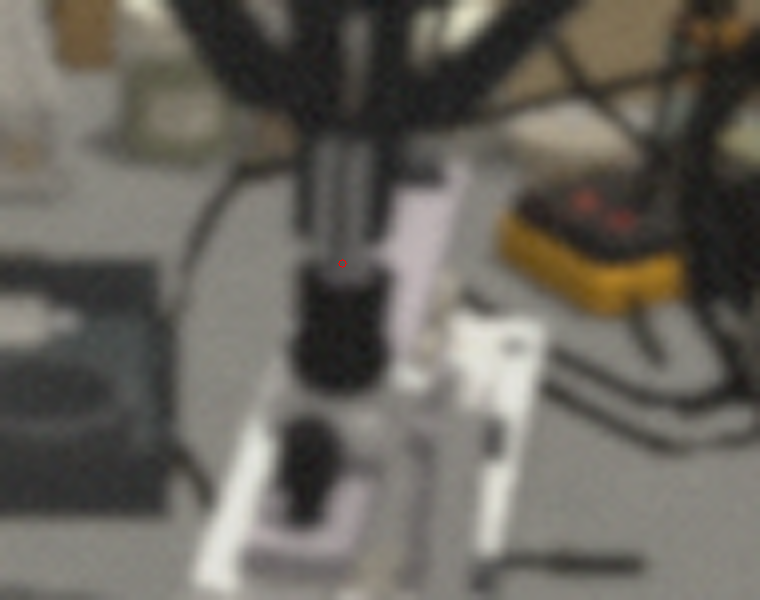

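Call:
{"method": "play_rows", "body": {
  "increments": "0 0 0.001 0.0015 -0.0025 0 0;0 0 0.001 0.003 -0.0025 0 0;0 0 0.001 0.003 -0.0025 0 0"
}}

```text
time: 23.72
eef_pos: [0.57, -0.0683, 0.1119]
ee_rot: [[0.241, 0.97, -0.0], [0.97, -0.241, -0.0], [-0.001, -0.0, -1.0]]
ft_force: [-1.9, 0.3, 2.8]
finger_gap: 0.0
```

Call:
{"method": "play_rows", "body": {
  "increments": "0 0 0 0.001 0 0 0;0 0 0 0.002 0 0 0;0 0 0 0.002 0 0 0"
}}

```text
time: 23.97
eef_pos: [0.5701, -0.0683, 0.1101]
ee_rot: [[0.241, 0.97, -0.0], [0.97, -0.241, -0.001], [-0.001, -0.0, -1.0]]
ft_force: [-1.7, 0.3, 3.8]
finger_gap: -0.0002
```

Call:
{"method": "play_rows", "body": {
  "increments": "0 0 0 0.001 0 0 0;0 0 0 0.002 0 0 0;0 0 0 0.002 0 0 0"
}}

```text
time: 24.22
eef_pos: [0.5702, -0.0683, 0.1082]
ee_rot: [[0.241, 0.97, -0.0], [0.97, -0.241, -0.001], [-0.001, -0.0, -1.0]]
ft_force: [-1.8, 0.6, 5.0]
finger_gap: -0.0003
```

Call:
{"method": "play_rows", "body": {
  "increments": "0 0 0 0.001 0 0 0;0 0 0 0.002 0 0 0;0 0 0 0.002 0 0 0"
}}

```text
time: 24.47
eef_pos: [0.5705, -0.0683, 0.1075]
ee_rot: [[0.241, 0.97, -0.0], [0.97, -0.241, -0.001], [-0.001, 0.0, -1.0]]
ft_force: [-3.3, 0.7, 8.3]
finger_gap: 0.0001
```

Call:
{"method": "play_rows", "body": {
  "increments": "0 0 0 0.001 0 0 0;0 0 0 0.002 0 0 0;0 0 0 0.002 0 0 0"
}}

```text
time: 24.72
eef_pos: [0.5708, -0.0683, 0.1074]
ee_rot: [[0.241, 0.97, -0.0], [0.97, -0.241, -0.002], [-0.002, 0.0, -1.0]]
ft_force: [-4.6, 0.9, 13.1]
finger_gap: -0.0003
```

```bash
python3 - <<'E'
from h import *
st()
E
```

```text
t 24.72 p [ 0.5708 -0.0683  0.1074] F [-4.63  0.85 13.14] M [ 0.16  1.13 -0.01] gap -0.0003 yang -13.97 z [-3.0e-04 -2.5e-03 -1.0e+00]
```

Call:
{"method": "play_rows", "body": {
  "increments": "0 0 0 0.002 0 0 0;0 0 0 0.0 0 0 0;0 0 0 -0.004 0 0 0;0 0 0 -0.01 0 0 0;0 0 0 -0.03 0 0 0;0 0 0 -0.06 0 0 0;0 0 0 -0.06 0 0 0"
}}

```text
time: 25.3
eef_pos: [0.5753, -0.0685, 0.1727]
ee_rot: [[0.242, 0.97, 0.01], [0.97, -0.242, -0.004], [-0.001, 0.011, -1.0]]
ft_force: [1.4, 0.6, 0.8]
finger_gap: -0.0001
```

```bash
python3 - <<'E'
from h import *
g,S=look("pics/s24.png",k=8,x0=260,y0=160,w=95,h=75,d=(-.0255,))
for z in(.1335,.1395):
  q=S.pix([.5705,-.0684,z]);print(z,q,(q-[260,160]+.5)*8)
E
```

```text
t 25.35 p [ 0.5741 -0.0686  0.1707] F [ 0.2   0.04 -0.26] M [-0.    0.02  0.03] gap -0.0 yang -13.99 z [ 0.0077 -0.0037 -1.    ]
0.1335 [302.64139365 195.40603829] [345.13114918 287.24830635]
0.1395 [302.79761038 192.94370006] [346.38088306 267.5496005 ]
```

View pics/s24.png

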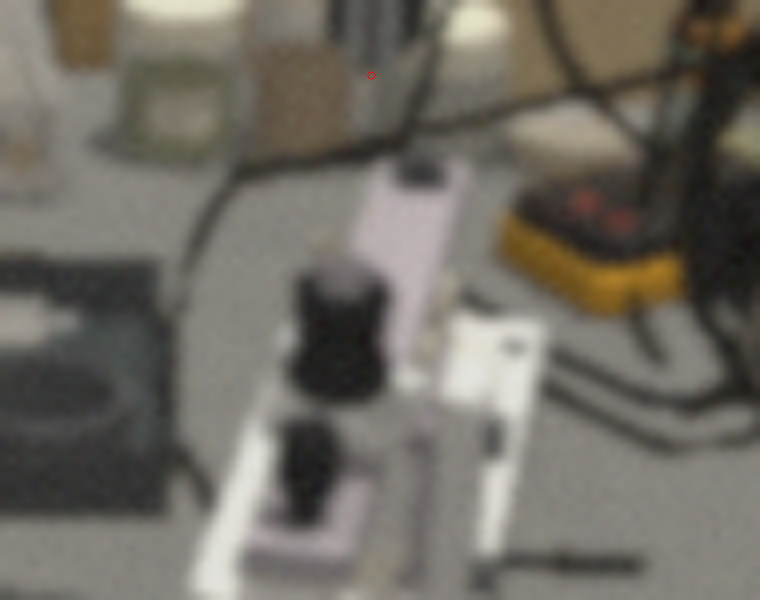

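```bash
python3 - <<'E'
from h import *
print(row([.5705,-.0684,.117],-14))
E
```

```text
[-0.0006, -0.004, 0.0537, 0.0084, 0.0018, 0.0002]
```

Call:
{"method": "play_rows", "body": {
  "increments": "0 -0.0006 -0.0035 0.03 0.008 0.002 0;0 -0.0006 -0.0035 0.045 0.008 0.002 0;0 -0.0006 -0.0035 0.052 0.008 0.002 0;0 -0.0006 -0.0035 0.0525 0.008 0.002 0;0 -0.0006 -0.0035 0.0525 0.008 0.002 0;0 -0.0006 -0.0035 0.0525 0.008 0.002 0"
}}

```text
time: 25.85
eef_pos: [0.5717, -0.0683, 0.1187]
ee_rot: [[0.241, 0.97, 0.002], [0.97, -0.241, 0.0], [0.001, 0.001, -1.0]]
ft_force: [0.2, 0.7, -0.0]
finger_gap: -0.0
```

Call:
{"method": "play_rows", "body": {
  "increments": "0 0 0 0.001 0 0 0;0 0 0 0.0015 0 0 0;0 0 0 0.0015 0 0 0"
}}

```text
time: 26.1
eef_pos: [0.5723, -0.0683, 0.1179]
ee_rot: [[0.241, 0.97, 0.003], [0.97, -0.241, 0.0], [0.001, 0.003, -1.0]]
ft_force: [0.2, -0.1, 0.1]
finger_gap: -0.0002
```

Call:
{"method": "play_rows", "body": {
  "increments": "0 0 0 0.001 0 0 0;0 0 0 0.0015 0 0 0;0 0 0 0.0015 0 0 0"
}}

```text
time: 26.35
eef_pos: [0.5723, -0.0684, 0.1165]
ee_rot: [[0.241, 0.97, 0.003], [0.97, -0.241, -0.0], [0.001, 0.003, -1.0]]
ft_force: [0.7, -0.2, 0.9]
finger_gap: -0.0002
```

Call:
{"method": "play_rows", "body": {
  "increments": "0 0 -0.001 0.001 0 0 0;0 0 -0.001 0.0015 0 0 0;0 0 -0.001 0.0015 0 0 0;0 0 -0.001 0.0015 0 0 0"
}}

```text
time: 26.68
eef_pos: [0.5712, -0.0681, 0.1148]
ee_rot: [[0.241, 0.97, 0.003], [0.97, -0.241, -0.0], [0.001, 0.003, -1.0]]
ft_force: [-0.3, -0.2, -0.5]
finger_gap: -0.0003
```

Call:
{"method": "play_rows", "body": {
  "increments": "0 0 0 0.001 0 0 0;0 0 0 0.0015 0 0 0;0 0 0 0.0015 0 0 0;0 0 0 0.0015 0 0 0"
}}

```text
time: 27.02
eef_pos: [0.5714, -0.0681, 0.1136]
ee_rot: [[0.241, 0.97, 0.003], [0.97, -0.241, -0.0], [0.001, 0.003, -1.0]]
ft_force: [-0.6, -0.2, 1.7]
finger_gap: -0.0
```

Call:
{"method": "play_rows", "body": {
  "increments": "0 0 0 0.001 0 0 0;0 0 0 0.0015 0 0 0;0 0 0 0.0015 0 0 0;0 0 0 0.0015 0 0 0"
}}

```text
time: 27.35
eef_pos: [0.5714, -0.0681, 0.1123]
ee_rot: [[0.241, 0.97, 0.003], [0.97, -0.241, -0.0], [0.001, 0.003, -1.0]]
ft_force: [-0.7, -0.1, 2.5]
finger_gap: 0.0001
```

Call:
{"method": "play_rows", "body": {
  "increments": "0 0 0 -0.01 0 0 0;0 0 0 -0.04 0 0 0;0 0 0 -0.08 0 0 0;0 -0.04 0 -0.1 0 0 0;0 -0.08 0 -0.1 0 0 0;0 -0.12 0 -0.1 0 0 0;0 -0.16 0 -0.1 0 0 0;0 -0.2 -0.03 -0.1 0 0 0;0 -0.2 -0.06 -0.1 0 0 0;0 -0.2 -0.06 -0.1 0 0 0"
}}

```text
time: 28.18
eef_pos: [0.4548, -0.2506, 0.2091]
ee_rot: [[0.251, 0.968, -0.009], [0.968, -0.251, 0.001], [-0.001, -0.008, -1.0]]
ft_force: [-1.0, 1.1, -0.7]
finger_gap: 0.0
```

```bash
python3 - <<'E'
from h import *
st()
f=env.grab_frame("top");zoom("pics/t25.png",f["img"],150,130,430,330,2.8)
g=env.grab_frame("side");zoom("pics/s25.png",g["img"],200,140,360,260,5)
E
```

```text
t 28.18 p [ 0.4548 -0.2506  0.2091] F [-1.03  1.1  -0.68] M [ 0.09  0.07 -0.02] gap 0.0 yang -14.53 z [-8.5e-03  7.0e-04 -1.0e+00]
```

View pics/t25.png

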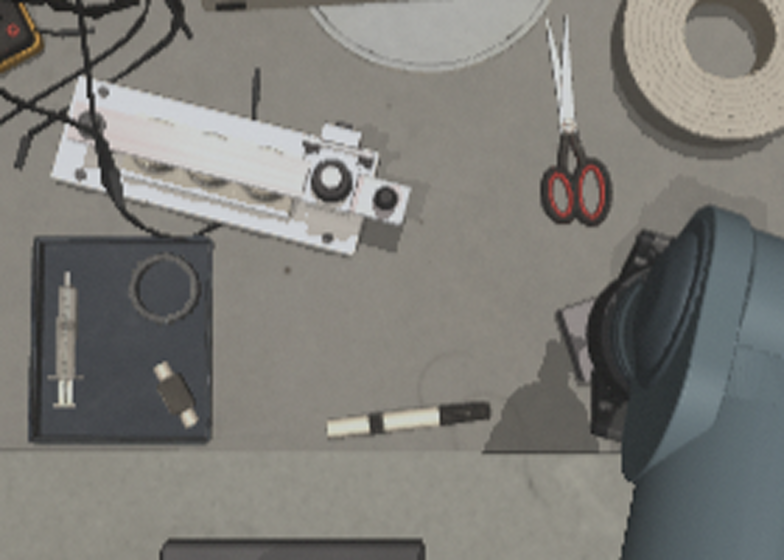

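View pics/s25.png

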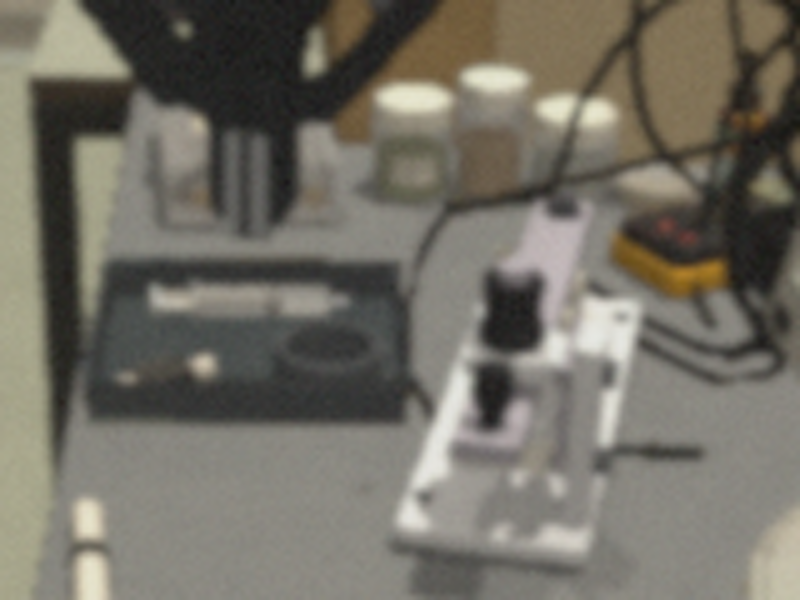

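Call:
{"method": "play_rows", "body": {
  "increments": "0 0 0 0 0 0 0;0 0 0 0 0 0 0;0 0 0 0 0 0 0"
}}

```text
time: 28.53
eef_pos: [0.4644, -0.2473, 0.2122]
ee_rot: [[0.242, 0.97, 0.004], [0.97, -0.242, -0.001], [0.0, 0.004, -1.0]]
ft_force: [0.3, 0.6, 0.1]
finger_gap: -0.0001
```

```bash
python3 - <<'E'
from h import *
st();g=env.grab_frame("side");zoom("pics/s26.png",g["img"],180,140,380,360,2.7)
E
```

```text
t 28.53 p [ 0.4644 -0.2473  0.2122] F [0.3  0.63 0.14] M [ 0.01 -0.05 -0.01] gap -0.0001 yang -13.98 z [ 3.7e-03 -6.0e-04 -1.0e+00]
```

View pics/s26.png

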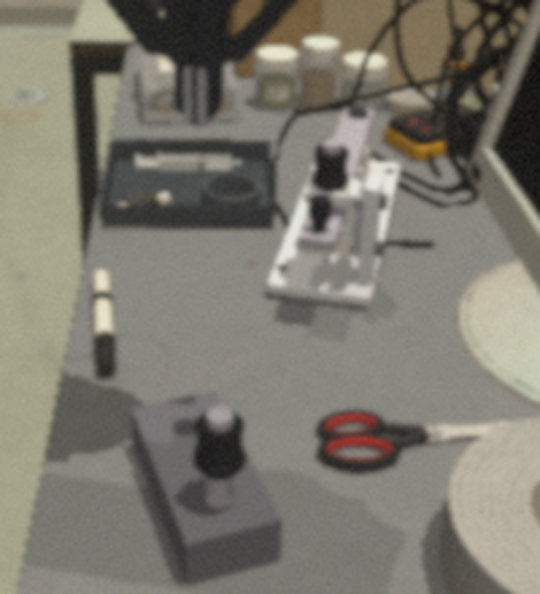

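The picture shows the short pin standing in its block (218, 440 in the zoom), the bar closed, and the long pin seated on the fork (332, 165).

```bash
python3 - <<'E'
from station import env
print(env.job_done())
E
```

```text
the job is handed in; nothing more can be done
None
```

The job is handed in at about 28.5 s. The keeper bar is closed and the long pin is locked in the fork.

**What I did**
- I swung the bar by its knob until it hit the stop, where the push rose from about 1.5 N to 6–7 N with no further movement.
- I took the long pin from the block, found the fork hole by feel and let the pin stand alone there.
- I pushed it home by its button. The press built to 13 N, where the pin stopped moving because the washer was solid.

**Last checks**
- **Button:** touching it lightly after letting go, I met it about 6 mm above the home position and it pushed back on its spring at about 2 N. So it is out, which means the balls have sprung.
- **Pictures:** the pin is seated upright and the short pin is standing in its block. The jars show in place under the bar, as far as the bar lets them be seen.
- **Not tested:** I did not pull up on the pin to test the lock.

**What disagreed**
- **First sweep:** it passed above the knob and moved nothing. The reported tool height put the fingertips about 36 mm lower than they really were. I measured the offset by touching the knob top with about 10 N and corrected for it from then on.
- **Fork height:** by feel, the fork's upper plate is about 3.5–4 mm above nominal. In the picture its hole is about 2 mm towards the knob.

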